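# Copy a corner's angle to a swing bracket with a locking bevel gauge

### The job

Copy the angle of the two fixed rails to the swing arm of the bracket with the bevel gauge: holding the bevel by its knob, press it knuckle-first snugly into the corner so that its stock lies flush on the long rail and its blade flush on the slanting rail, and, still pressing lightly, twist the knob well over clockwise to lock it there. Then carry the locked bevel to the bracket and slide it over the bracket's hinge nose, stock flush along the outside of the fixed leg, so that the blade pushes the swing arm round until leg, nose and arm all sit snugly inside the bevel under light pressure, and let go, leaving the arm at the copied angle and the bevel lying flat on the table. Push gently (never more than about 20 N), move the arm only with the bevel, and leave the bottle, jar and case alone.

Things in the scene. Friction and masses are not known exactly. Their poses are not given: they have to be found in the camera images.
- long_rail: Fixed aluminium rail of the reference corner, 16 mm high. Origin: on the table at the inner corner, where its inner face meets the slanting rail's inner face. x runs along the rail away from the corner; its inner face is the plane y = 0 (x from -15 to 180 mm), the rail's 14 mm thickness lies at y < 0. The work side is y > 0.
- slant_rail: Fixed aluminium rail, 150 mm long, 16 mm high, 14 mm thick, from the same corner (same origin). x runs along it away from the corner; its inner face is the plane y = 0, its thickness at y > 0 (the side away from the long rail). Its x axis stands 68 to 86 degrees counter-clockwise (from above) from the long rail's x axis: the angle to copy.
- bracket: Fixed steel leg of the swing bracket, 20 mm wide, 16 mm high, 113 mm long, screwed down parallel to the long rail (same yaw). Origin: on the table on the arm's vertical hinge axis. x runs along the leg away from the hinge, the leg's sides are y = -10 mm (outer side, away from the arm) and y = +10 mm. Round hinge nose of 10 mm radius about the origin.
- swing_mid (a point): Middle of the steel swing arm (20 mm wide, 16 mm high, reaching 95 mm from the hinge axis, sides 10 mm either side of its centre line, through the hinge axis), 52.5 mm from the hinge axis, 8 mm above the table. x points along the arm away from the hinge.
- swing (a joint): Angle of the swing arm: 0 when square to the leg, arm's angle from the leg's x axis = 90 degrees + value, counter-clockwise from above, in rad. It starts wider than the angle to copy, turns stiffly (0.04 N m friction, about 0.4 N at its end) and stays where it is left; it has no lock.
- bevel_pivot (a point): Bevel gauge: the blade's pivot axis, 9 mm above the table (half-way up the stock). x runs along the stock from the pivot. Stock: black bar 20 mm wide (y = -10 to +10 mm), 18 mm high, reaching 109 mm from the pivot, with a round knuckle of 10 mm radius about the pivot. Outer side of the stock: y = -10 mm; inner side (towards the blade): y = +10 mm.
- blade_mid (a point): Middle of the bevel's steel blade (20 mm wide, 1 to 18 mm above the table, reaching 105 mm from the pivot), 58.5 mm from the pivot. x points along the blade away from the pivot.
- blade (a joint): Blade angle: 0 when square to the stock; the blade's angle from the stock's x axis = 90 degrees + value, counter-clockwise from above, in rad. Starts wider than the corner. While unlocked it swings with a light friction (0.12 N m, about 1.2 N at its end) and stays where it is left.
- knob_mid (a point): Centre of the bevel's lock knob: a round upright black knob, 26 mm diameter, from 19 to 56 mm above the table (this point at 38 mm), on top of the stock's centre line 50 mm from the pivot; the bevel is held and carried by it. Its axes turn with the knob, so read the stock's direction at bevel_pivot.
- lock (a joint): Turn of the lock knob in rad, growing clockwise seen from above, 0 (free) to 1.5 (end stop). Turning takes 0.10 N m at first, up to about 0.2 N m when tight; the blade begins to be clamped at about 0.3 and is locked from 1.1 on. Stays where it is left; because of its friction the knob also carries the stock's direction round with the gripper.
- drops: Bystander: small white bottle, 32 mm diameter, 65 mm high, origin under its centre.
- jar: Bystander: amber jar, 56 mm diameter, 60 mm high, origin under its centre.
- lens_case: Bystander: flat spectacle-lens case 50 x 110 x 30 mm, long along its y, origin under its centre.
- bevel: The bevel gauge as a whole (stock, blade, knob), loose, about 0.32 kg. Origin under the pivot, axes as bevel_pivot. The sides of stock and blade all stay 10 mm from the pivot axis. The outer sides (blade's: away from the stock) go against the rails, the inner sides against the bracket. A flat clamp disc, 40 mm across, sits on the pivot, 18 to 27 mm above the table, clear over rails and bracket.
Mind the look-alikes: they are no part of the job. Leave any pink look-alike of the long_rail alone. There is more than one size of the bracket; the job needs the larger.

How it is judged:
By the outcome, as a careful person would: the job done as asked, in the order asked, and still so for the second after the job is handed in, with the robot touching nothing.
It also fails if it takes over 72 s, if anything falls off the work surface, if the arm or the gripper's body presses on something with over 40 N, if the wrist force passes 120 N, or if a joint passes its speed limit or range.

### The arm

A 7-joint arm with a two-finger parallel gripper is mounted at the origin on the work surface. World frame = base frame: x ahead of the robot, y to its left, z up, the work surface at z = 0. Lengths are in m, angles in rad, forces in N, time in s.
With the tool pointing down it reaches from about 0.4 to 0.9 m from the base axis. Payload 5.5 kg.
Tool frame: the origin (TCP) lies midway between the tips of the shut fingers; the grasp point (between the pads) lies 19 mm behind it; x points along the fingers, y is the direction in which the jaws open and shut, and the axes are right-handed (so a half turn about x gives the same grasp; the last joint's range is limited). The gripper opens to 92 mm and grips with 3 to 60 N. Pads are 19 mm wide; open, the fingers measure 130 mm over their backs; the gripper's body (75 mm by 190 mm) begins 47 mm behind the grasp point.
Start: joints at [1.586, 0.501, -0.427, 1.55, 0.221, 1.138, -0.21], TCP at [0.159, -0.63, 0.227] pointing down, gripper open.
Joint ranges: [-2.88, 2.88], [-0.31, 2.03], [-1.54, 1.56], [0.2, 2.42], [-1.41, 4.55], [0.19, 2.02], [-2.57, 2.57]. Speed limits (rad/s): [2.57, 2.57, 3.14, 3.14, 3.14, 3.14, 3.14].

### API

Orientations are given as a 3x3 rotation matrix whose columns are the frame's x, y, z axes.
In Python, from cell import observe, grab_frame, camera_params, bot gives the robot as it stands. The module is installed in compiled form; this text tells all that it offers.
- The arm moves only by the tool step_arm, never from a script. Its argument "increments" is a list of rows, each a list of 2 entries, a list of its own where there are three numbers: the shift along the tool's x, y, z scaled (see below), then the turn, a rotation vector about the tool's x, y, z scaled (see below). In form: [[[dx, dy, dz], [wx, wy, wz]], ...]. A call has 1 to 10 rows; each row is the pose to reach, as a shift and turn from the pose measured when the call began, along the tool's axes at that moment; what a row does not reach only later rows make up. The controller multiplies each number of a shift by 0.3 m and each number of a turn by 90 degrees. A row lasts 1/10 s, in which the tool goes at most 50 mm and 8.59 degrees, less where a joint would pass 70% of its speed; a pose out of reach is approached as far as the arm can. A call with a number of a shift or a turn outside -1 to 1 is refused whole. A call with a gripper value outside its range is refused whole. "hand" is the opening, from 0 (shut) to 1 (fully open), set as the call begins (left out, the last holds). The fingers move at their own pace and stop on an object; "force" is the grip in N (left out, the last holds). Time passes only in rows, so rows that repeat a pose let the fingers close. It gives the time, the measured TCP pose, the force and the opening at its end, in the units of the state.
- observe(): the state, without advancing time (a new reading comes with each control period).
- grab_frame(name): name is "side" or "top" or "wrist"; returns (picture, depth): 384x512x3 uint8, red, green, blue; 384x512 float32, m along the optical axis (not along the pixel's ray), 0 where there is no reading.
- camera_params(name): a dict with "fx", "fy", "cx", "cy" (pixels), "view" (4x4, takes a point from world to camera coordinates); the wrist camera has in their place "hand_eye" (4x4, takes a point from camera to tool coordinates, whose origin is the TCP and whose axes are the tool frame's). Camera axes: x right, y down, z forward; pixel columns grow to the right and rows downward; lengths in m; the calibration is good to about 2 mm. The wrist camera is an equidistant fisheye: a pixel r from the principal point sees the ray r / f radians off the axis. A picture is of the moment at which its call begins: read the wrist's pose just before it. camera_params takes no time and is no camera call.
- bot.hand_in(): hands the job in, once; it reports no verdict.
The state is a dict: "t": time; "joints": joint angles; "dq": joint speeds; "tau": joint torques, N m; "eef_pos": TCP position; "tcp_rot": TCP orientation; "wrist_force": force on the tool from outside, world axes, zero at the start; "ft_torque": the same for the moment, N m; "width": opening from 0.0 (shut) to 1.0 (fully open).
Only numpy, scipy, OpenCV 4.12 (cv2) and the standard library are available. Lean on these libraries where they do the work, as an engineer would, in place of code of your own. Each camera call takes 0.05 s, during which the arm holds its last target.

## Working session

There is one attempt and no reset: what is moved stays moved. The work goes in short steps, Python scripts to look and compute and a tool call to move; the robot and the scene stay as the last step left them, time stands still between calls to the robot, and variables do not carry over. Pictures are saved under pics/ and viewed, and the job is handed in when it is done.

Besides the shell and the picture viewer there is one more tool, called after "Emit:" as name(argument=value, ...), one argument or row to a line, values as JSON. step_arm: Moves the arm, as the interface text tells. Shifts and turns lie within -1 to 1; 1 stands for 0.3 m of shift or 90 degrees of turn. Its arguments: {"type":"object","properties":{"increments":{"type":"array"},"hand":{"type":"number"},"force":{"type":"number"}},"required":["increments"]}

```bash
mkdir -p pics; python3 - <<'E'
from cell import observe, grab_frame, camera_params
import cv2, numpy as np
s=observe(); print({k:np.round(v,3).tolist() for k,v in s.items()})
for n in ["top","side"]:
    p,d=grab_frame(n); cv2.imwrite(f"pics/{n}0.png",cv2.cvtColor(p,cv2.COLOR_RGB2BGR)); np.save(f"pics/{n}0.npy",d)
for n in ["top","side","wrist"]: print(n,{k:np.round(v,4).tolist() for k,v in camera_params(n).items()})
E
ls
```

```text
{'t': 0.0, 'joints': [1.586, 0.502, -0.427, 1.551, 0.221, 1.138, -0.21], 'dq': [-0.001, -0.0, 0.002, 0.001, -0.001, -0.0, 0.0], 'tau': [0.0, -56.659, -5.816, -27.911, -0.069, 0.031, 0.0], 'eef_pos': [0.159, -0.629, 0.226], 'tcp_rot': [[-0.0, 0.245, -0.969], [0.002, -0.969, -0.245], [-1.0, -0.002, -0.0]], 'wrist_force': [0.568, 0.624, -0.221], 'ft_torque': [0.01, -0.018, 0.068], 'width': 1.002}
top {'fx': 496.3653, 'fy': 496.3653, 'cx': 249.9558, 'cy': 188.2152, 'view': [[0.0984, -0.9952, 0.0016, -0.0917], [-0.9709, -0.0963, -0.2191, 0.4963], [0.2182, 0.02, -0.9757, 1.2773], [0.0, 0.0, 0.0, 1.0]]}
side {'fx': 426.8593, 'fy': 426.8593, 'cx': 254.2267, 'cy': 196.5733, 'view': [[-0.9898, -0.1424, 0.0013, 0.5114], [-0.106, 0.7307, -0.6744, 0.1422], [0.0951, -0.6677, -0.7384, 1.2788], [0.0, 0.0, 0.0, 1.0]]}
wrist {'fx': 297.3186, 'fy': 297.3186, 'cx': 252.8238, 'cy': 193.0363, 'hand_eye': [[0.0007, -0.2706, 0.9627, -0.1582], [1.0, 0.0012, -0.0004, -0.0003], [-0.001, 0.9627, 0.2706, -0.0731], [0.0, 0.0, 0.0, 1.0]]}
pics
```

View pics/top0.png

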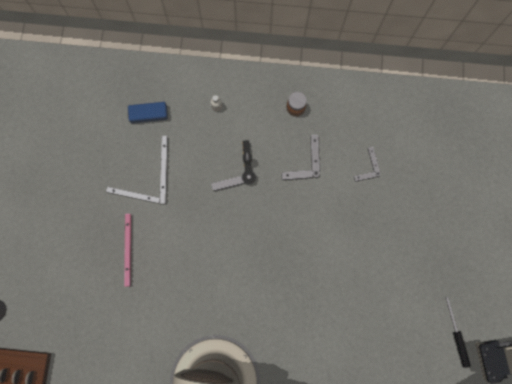

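View pics/side0.png

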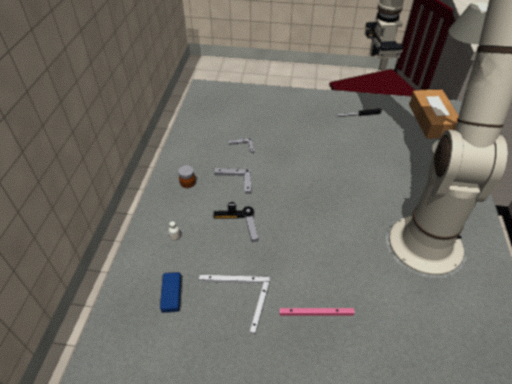

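```bash
cat > h.py <<'E'
from cell import observe, grab_frame, camera_params
import cv2, numpy as np
def ray(name,u,v):
    c=camera_params(name); V=np.array(c['view']); R,t=V[:3,:3],V[:3,3]
    d=np.array([(u-c['cx'])/c['fx'],(v-c['cy'])/c['fy'],1.])
    return -R.T@t, R.T@d
def p2w(name,u,v,z):
    o,d=ray(name,u,v); return o+d*(z-o[2])/d[2]
def wpose(s):
    c=camera_params('wrist'); T=np.eye(4);T[:3,:3]=s['tcp_rot'];T[:3,3]=s['eef_pos']
    return T@np.array(c['hand_eye'])
def wp2w(T,u,v,z):
    c=camera_params('wrist'); x,y=u-c['cx'],v-c['cy']; r=np.hypot(x,y); th=r/c['fx']
    d=np.array([np.sin(th)*x/(r+1e-9),np.sin(th)*y/(r+1e-9),np.cos(th)]); d=T[:3,:3]@d
    o=T[:3,3]; return o+d*(z-o[2])/d[2]
def w2wp(T,P):
    c=camera_params('wrist'); p=T[:3,:3].T@(np.array(P)-T[:3,3]); q=np.hypot(p[0],p[1]); th=np.arctan2(q,p[2])
    return np.array([c['cx'],c['cy']])+c['fx']*th*p[:2]/q
E
python3 - <<'E'
from h import *
d=np.load('pics/top0.npy'); print(d[150,220],d[157,248])
for n,u,v,z in [('corner',162,202,.016),('long end',165,137,.016),('slant end',108,189,.016),('pivot',249,177,.027),('knob',247,157,.056),('stockend',246,141,.018),('bladeend',212,187,.018),('hinge',316,175,.016),('legend',315,135,.016),('armend',283,176,.016),('jar',297,103,.06),('drops',216,102,.06),('case',147,112,.03),('small hinge',377,175,.016)]:
    print(n,np.round(p2w('top',u,v,z),3))
im=cv2.imread('pics/top0.png')
cv2.imwrite('pics/topc.png',cv2.resize(im[90:220,95:395],None,fx=2.66,fy=2.66,interpolation=cv2.INTER_CUBIC))
E
```

```text
1.4117725 1.3560199
corner [0.449 0.195 0.016]
long end [0.636 0.212 0.016]
slant end [0.471 0.349 0.016]
pivot [ 0.54  -0.036  0.027]
knob [ 0.589 -0.026  0.056]
stockend [ 0.646 -0.017  0.018]
bladeend [0.504 0.063 0.018]
hinge [ 0.567 -0.221  0.016]
legend [ 0.684 -0.21   0.016]
armend [ 0.555 -0.13   0.016]
jar [ 0.756 -0.149  0.06 ]
drops [0.737 0.076 0.06 ]
case [0.7  0.27 0.03]
small hinge [ 0.584 -0.39   0.016]
```

View pics/topc.png

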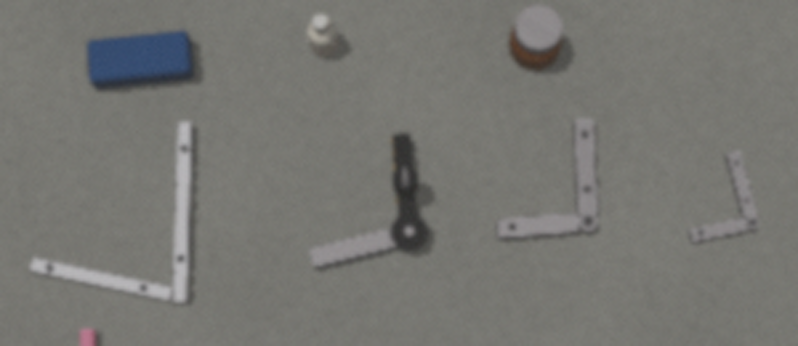

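Emit:
step_arm(
  increments=[
    [[-0.23, -0.75, -0.84], [-0.95, 0, 0]],
    [[-0.23, -0.75, -0.84], [-0.95, 0, 0]],
    [[-0.23, -0.75, -0.84], [-0.95, 0, 0]],
    [[-0.23, -0.75, -0.84], [-0.95, 0, 0]],
    [[-0.23, -0.75, -0.84], [-0.95, 0, 0]],
    [[-0.23, -0.75, -0.84], [-0.95, 0, 0]],
    [[-0.23, -0.75, -0.84], [-0.95, 0, 0]],
    [[-0.23, -0.75, -0.84], [-0.95, 0, 0]],
    [[-0.23, -0.75, -0.84], [-0.95, 0, 0]],
    [[-0.23, -0.75, -0.84], [-0.95, 0, 0]],
  ],
  hand=0.6,
  force=50,
)

```text
t: 1.1
eef_pos: [0.3484, -0.3491, 0.2951]
tcp_rot: [[-0.001, 0.984, 0.176], [0.002, 0.176, -0.984], [-1.0, -0.001, -0.002]]
wrist_force: [0.1, 0.1, 0.5]
width: 0.599
```

```bash
cat >> h.py <<'E'
def inc(P=None,yaw=None,level=True,s=None):
    """increments to reach TCP pos P with tool pointing down, tool-y at yaw deg"""
    from scipy.spatial.transform import Rotation as Ro
    s=s or observe(); R=np.array(s['tcp_rot']); p=np.array(s['eef_pos'])
    if P is None: P=p
    if yaw is None: yaw=np.degrees(np.arctan2(R[1,1],R[0,1]))
    c,sn=np.cos(np.radians(yaw)),np.sin(np.radians(yaw))
    Rt=np.array([[0,c,sn],[0,sn,-c],[-1,0,0]])
    d=R.T@(np.array(P)-p)/0.3; w=Ro.from_matrix(R.T@Rt).as_rotvec()/(np.pi/2)
    print('inc',np.round(d,3).tolist(),np.round(w,4).tolist())
def st():
    s=observe(); R=np.array(s['tcp_rot'])
    print('t',round(s['t'],2),'p',np.round(s['eef_pos'],4),'yaw',round(float(np.degrees(np.arctan2(R[1,1],R[0,1]))),2),'xax',np.round(R[:,0],3),'F',np.round(s['wrist_force'],1),'T',np.round(s['ft_torque'],2),'w',round(float(s['width']),3),'j',np.round(s['joints'],2))
E
python3 -c "
from h import *
st(); inc([.5,-.03,.30],110)"
```

```text
t 1.1 p [ 0.3484 -0.3491  0.2951] yaw 10.11 xax [-0.001  0.002 -1.   ] F [0.1 0.1 0.5] T [ 0.04 -0.11  0.05] w 0.599 j [ 1.5   0.2  -0.87  1.84  0.17  1.18  0.76]
inc [-0.015, 0.684, -0.959] [-1.1098, -0.0011, -0.0006]
```

Emit:
step_arm(
  increments=[
    [[-0.015, 0.684, -0.959], [-1, 0, 0]],
    [[-0.015, 0.684, -0.959], [-1, 0, 0]],
    [[-0.015, 0.684, -0.959], [-1, 0, 0]],
    [[-0.015, 0.684, -0.959], [-1, 0, 0]],
    [[-0.015, 0.684, -0.959], [-1, 0, 0]],
    [[-0.015, 0.684, -0.959], [-1, 0, 0]],
    [[-0.015, 0.684, -0.959], [-1, 0, 0]],
    [[-0.015, 0.684, -0.959], [-1, 0, 0]],
    [[-0.015, 0.684, -0.959], [-1, 0, 0]],
    [[-0.015, 0.684, -0.959], [-1, 0, 0]],
  ],
)

```text
t: 2.1
eef_pos: [0.4997, -0.0288, 0.2996]
tcp_rot: [[-0.002, -0.107, 0.994], [0.002, 0.994, 0.107], [-1.0, 0.002, -0.001]]
wrist_force: [0.4, -0.6, -0.7]
width: 0.599
```

```bash
python3 -c "
from h import *
st(); s=observe(); p,d=grab_frame('wrist'); cv2.imwrite('pics/w1.png',cv2.resize(cv2.cvtColor(p,cv2.COLOR_RGB2BGR),None,fx=1.5,fy=1.5)); np.savez('pics/w1.npz',p=p,T=wpose(s))
inc([.5,-.03,.30],110)"
```

```text
t 2.1 p [ 0.4997 -0.0288  0.2996] yaw 96.13 xax [-0.002  0.002 -1.   ] F [ 0.4 -0.6 -0.7] T [ 0.05 -0.14 -0.03] w 0.599 j [ 1.06  0.37 -1.3   1.81  0.38  1.25  1.34]
inc [-0.002, -0.002, 0.001] [-0.1503, -0.0009, -0.0015]
```

View pics/w1.png

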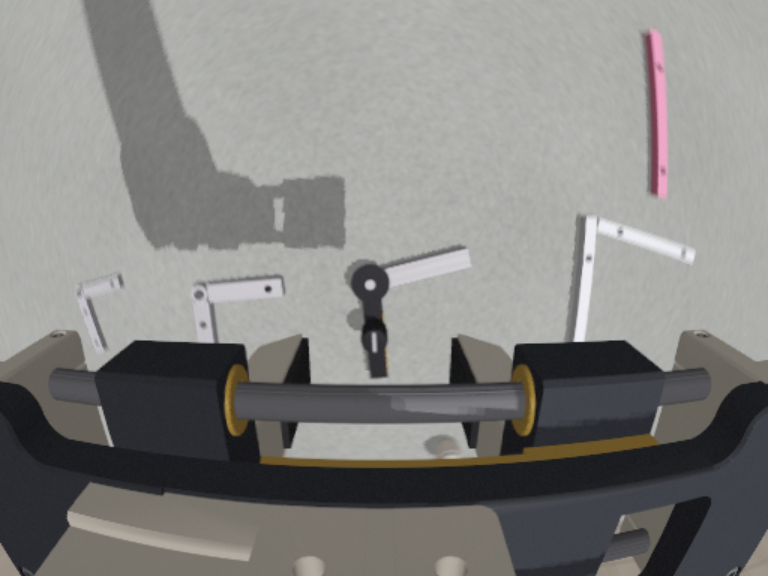

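```bash
cat >> h.py <<'E'
def ortho(p,T,x0,x1,y0,y1,z,res,fn=None):
    """top-down map: image up=+x, left=+y"""
    c=camera_params('wrist')
    nx,ny=int((x1-x0)/res),int((y1-y0)/res)
    X,Y=np.meshgrid(x1-np.arange(nx)*res, y1-np.arange(ny)*res,indexing='ij')
    P=np.stack([X,Y,np.full_like(X,z)],-1)-T[:3,3]; P=P@T[:3,:3]
    q=np.hypot(P[...,0],P[...,1]); th=np.arctan2(q,P[...,2]); k=c['fx']*th/q
    m=cv2.remap(p,(c['cx']+k*P[...,0]).astype(np.float32),(c['cy']+k*P[...,1]).astype(np.float32),cv2.INTER_CUBIC)
    m=cv2.cvtColor(m,cv2.COLOR_RGB2BGR)
    if fn: cv2.imwrite(fn,m)
    return m
E
python3 -c "
from h import *
f=np.load('pics/w1.npz')
ortho(f['p'],f['T'],.48,.68,-.28,.10,.017,.0005,'pics/o1.png')
ortho(f['p'],f['T'],.40,.60,.15,.40,.016,.0005,'pics/o2.png')
"
```

```text
(no output)
```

View pics/o1.png

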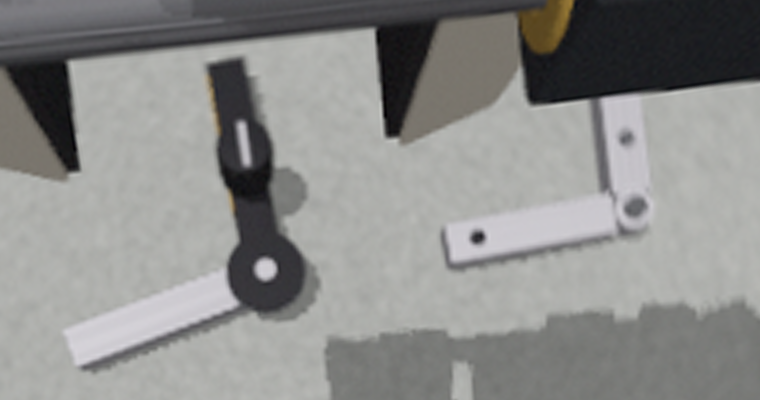

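View pics/o2.png

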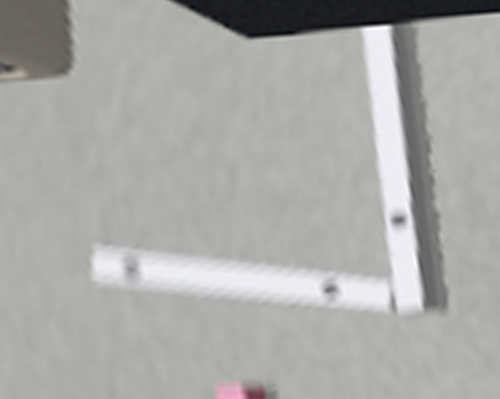

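```bash
python3 -c "
from h import *
f=np.load('pics/w1.npz');T=f['T']
def fix(u,v,z,x1=.68,y1=.10,zr=.017,res=.0005):
    P=np.array([x1-v*res,y1-u*res,zr]);o=T[:3,3];d=P-o;return o+d*(z-o[2])/d[2]
pv=fix(266,269,.027);kn=fix(243,145,.056);e=fix(227,62,.018);b=fix(75,350,.018)
print(T[:3,3],pv,kn,e,b,np.linalg.norm((kn-pv)[:2]),np.linalg.norm((e-pv)[:2]))
for q in (kn,e,b): print(np.degrees(np.arctan2(*(q-pv)[:2][::-1])))
inc([.5,-.03,.30],110)
"
```

```text
[ 0.42754151 -0.03651087  0.45789786] [ 0.54282458 -0.03307963  0.027     ] [ 0.59158162 -0.0228278   0.056     ] [ 0.64849771 -0.01355219  0.018     ] [0.50482432 0.06227543 0.018     ] 0.04982316931336659 0.10746222756271044
11.874245594374107
10.469637303289945
111.7279431017576
inc [-0.002, -0.002, 0.001] [-0.1503, -0.0009, -0.0015]
```

```bash
python3 -c "
from h import *
inc([.591,-.0225,.09],115)
"
```

```text
inc [0.698, -0.013, 0.306] [-0.2058, -0.0008, -0.0015]
```

Emit:
step_arm(
  increments=[
    [[0.2, -0.013, 0.306], [-0.21, 0, 0]],
    [[0.4, -0.013, 0.306], [-0.21, 0, 0]],
    [[0.55, -0.013, 0.306], [-0.21, 0, 0]],
    [[0.698, -0.013, 0.306], [-0.21, 0, 0]],
    [[0.698, -0.013, 0.306], [-0.21, 0, 0]],
    [[0.698, -0.013, 0.306], [-0.21, 0, 0]],
    [[0.698, -0.013, 0.306], [-0.21, 0, 0]],
  ],
)

```text
t: 2.85
eef_pos: [0.5905, -0.0222, 0.0899]
tcp_rot: [[-0.003, -0.427, 0.904], [0.003, 0.904, 0.427], [-1.0, 0.004, -0.002]]
wrist_force: [-0.6, 1.0, 0.6]
width: 0.601
```

```bash
python3 -c "
from h import *
st(); s=observe(); p,d=grab_frame('wrist'); cv2.imwrite('pics/w2.png',cv2.resize(cv2.cvtColor(p,cv2.COLOR_RGB2BGR),None,fx=1.5,fy=1.5)); np.savez('pics/w2.npz',p=p,T=wpose(s))
inc([.591,-.0225,.028],115)"
```

```text
t 2.85 p [ 0.5905 -0.0222  0.0899] yaw 115.3 xax [-0.003  0.003 -1.   ] F [-0.6  1.   0.6] T [ 0.16 -0.19  0.02] w 0.601 j [ 0.72  0.79 -1.03  1.79  0.79  1.04  1.39]
inc [0.212, -0.001, -0.003] [0.0035, 0.0005, -0.0015]
```

View pics/w2.png

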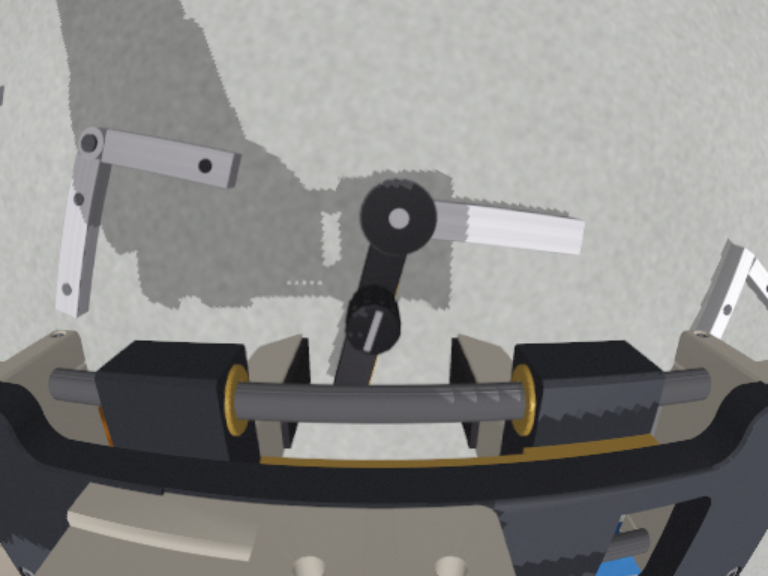

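```bash
python3 -c "
from h import *
f=np.load('pics/w2.npz');T=f['T']
print('knob',wp2w(T,373/1.5,325/1.5,.056),'pivot',wp2w(T,398.5/1.5,217.5/1.5,.027),'hinge',wp2w(T,90/1.5,142/1.5,.017))
ortho(f['p'],f['T'],.53,.71,-.26,-.09,.016,.0003,'pics/o3.png')
"
```

```text
knob [ 0.58991228 -0.02501366  0.056     ] pivot [ 0.54298756 -0.03333518  0.027     ] hinge [ 0.57440251 -0.21787158  0.017     ]
```

View pics/o3.png

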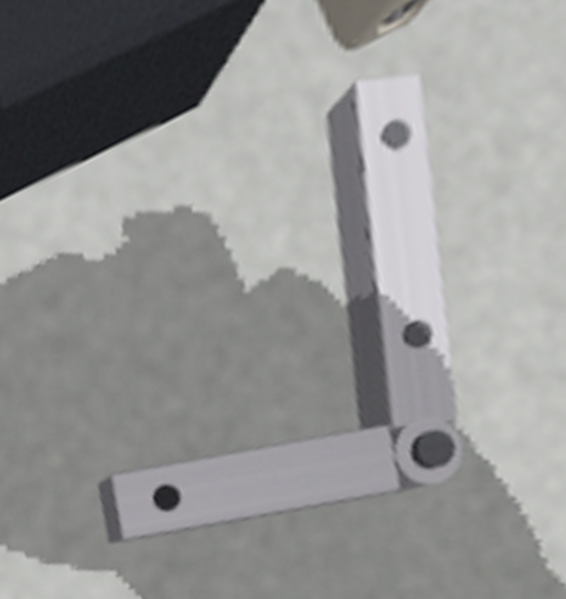

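Emit:
step_arm(
  increments=[
    [[0.1, -0.001, -0.003], [0, 0, 0]],
    [[0.16, -0.001, -0.003], [0, 0, 0]],
    [[0.21, -0.001, -0.003], [0, 0, 0]],
    [[0.21, -0.001, -0.003], [0, 0, 0]],
  ],
)

```text
t: 3.3
eef_pos: [0.59, -0.0231, 0.0275]
tcp_rot: [[-0.002, -0.427, 0.904], [0.002, 0.904, 0.427], [-1.0, 0.003, -0.001]]
wrist_force: [0.2, 0.8, -0.2]
width: 0.597
```

Emit:
step_arm(
  increments=[
    [[0, 0, 0], [0, 0, 0]],
    [[0, 0, 0], [0, 0, 0]],
    [[0, 0, 0], [0, 0, 0]],
    [[0, 0, 0], [0, 0, 0]],
    [[0, 0, 0], [0, 0, 0]],
    [[0, 0, 0], [0, 0, 0]],
  ],
  hand=0,
  force=45,
)

```text
t: 3.9
eef_pos: [0.5907, -0.0236, 0.0281]
tcp_rot: [[-0.001, -0.427, 0.904], [0.001, 0.904, 0.427], [-1.0, 0.002, -0.0]]
wrist_force: [0.5, -1.9, 2.7]
width: 0.276
```

```bash
python3 -c "
from h import *
st(); s=observe(); p,d=grab_frame('wrist'); cv2.imwrite('pics/w3.png',cv2.resize(cv2.cvtColor(p,cv2.COLOR_RGB2BGR),None,fx=1.5,fy=1.5)); np.savez('pics/w3.npz',p=p,T=wpose(s))
"
```

```text
t 3.9 p [ 0.5907 -0.0236  0.0281] yaw 115.26 xax [-0.001  0.001 -1.   ] F [ 0.5 -1.9  2.7] T [-0.31 -0.3   0.01] w 0.276 j [ 0.68  0.87 -0.96  1.81  0.87  0.95  1.34]
```

View pics/w3.png

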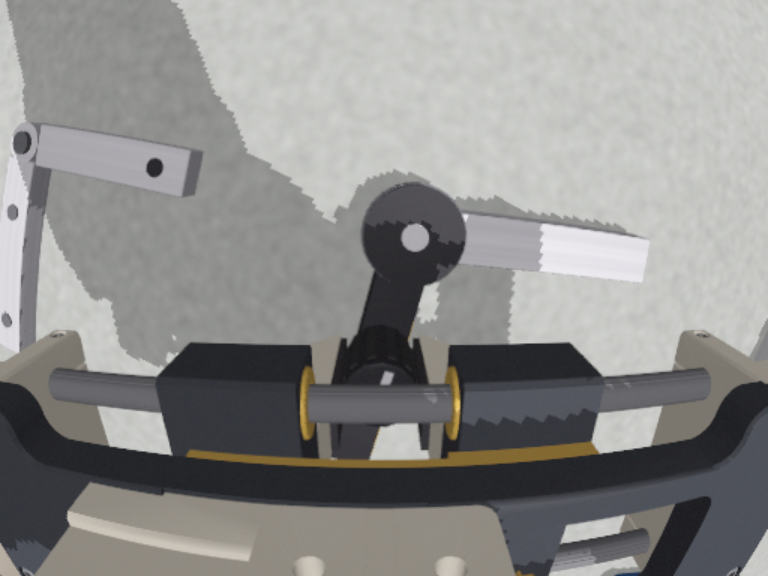

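```bash
python3 -c "
from h import *
f=np.load('pics/w3.npz');T=f['T']
print(T[:3,3])
pv=wp2w(T,414.5/1.5,237/1.5,.027);print('pivot',pv)
print('knobmark',wp2w(T,386/1.5,378/1.5,.056))
print('blade tip mid',wp2w(T,644/1.5,257/1.5,.018))
print('disc rim',wp2w(T,365/1.5,230/1.5,.027),wp2w(T,465/1.5,238/1.5,.027))
print('hinge',wp2w(T,24/1.5,143/1.5,.017))
ortho(f['p'],f['T'],.48,.68,-.1,.1,.018,.0004,'pics/o4.png')
"
```

```text
[ 0.52501231 -0.05461804  0.18629723]
pivot [ 0.54208898 -0.03204573  0.027     ]
knobmark [ 0.58416512 -0.02387672  0.056     ]
blade tip mid [0.5048788  0.06427793 0.018     ]
disc rim [ 0.54744503 -0.04928294  0.027     ] [ 0.53429714 -0.0151608   0.027     ]
hinge [ 0.57457814 -0.21666058  0.017     ]
```

View pics/o4.png

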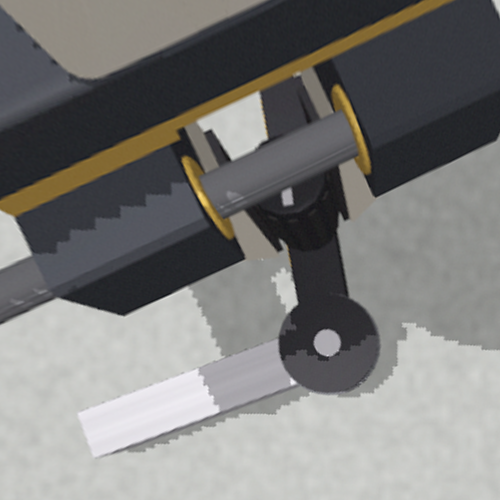

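```bash
python3 -c "
from h import *
inc([.5802,.2372,.068],111.5)
"
```

```text
inc [-0.132, 0.801, 0.339] [0.0418, -0.0003, -0.001]
```

Emit:
step_arm(
  increments=[
    [[-0.07, 0, 0], [0, 0, 0]],
    [[-0.132, 0.03, 0.02], [0, 0, 0]],
    [[-0.132, 0.15, 0.06], [0.01, 0, 0]],
    [[-0.132, 0.28, 0.12], [0.02, 0, 0]],
    [[-0.132, 0.41, 0.17], [0.03, 0, 0]],
    [[-0.132, 0.54, 0.23], [0.04, 0, 0]],
    [[-0.132, 0.67, 0.29], [0.042, 0, 0]],
    [[-0.132, 0.76, 0.32], [0.042, 0, 0]],
    [[-0.132, 0.8, 0.339], [0.042, 0, 0]],
    [[-0.132, 0.8, 0.339], [0.042, 0, 0]],
  ],
)

```text
t: 4.95
eef_pos: [0.5792, 0.2407, 0.0694]
tcp_rot: [[-0.001, -0.371, 0.929], [0.004, 0.929, 0.371], [-1.0, 0.004, 0.001]]
wrist_force: [-0.5, -0.1, -4.5]
width: 0.273
```

```bash
python3 -c "
from h import *
st(); s=observe(); p,d=grab_frame('wrist'); cv2.imwrite('pics/w4.png',cv2.resize(cv2.cvtColor(p,cv2.COLOR_RGB2BGR),None,fx=1.5,fy=1.5)); np.savez('pics/w4.npz',p=p,T=wpose(s))
inc([.5802,.2372,.0285],111.5)
"
```

```text
t 4.95 p [0.5792 0.2407 0.0694] yaw 111.75 xax [-0.001  0.004 -1.   ] F [-0.5 -0.1 -4.5] T [ 0.07 -0.16 -0.04] w 0.273 j [ 0.23  0.85 -0.97  1.71  0.8   1.03  0.92]
inc [0.134, -0.002, 0.0] [0.001, -0.0003, -0.001]
```

View pics/w4.png

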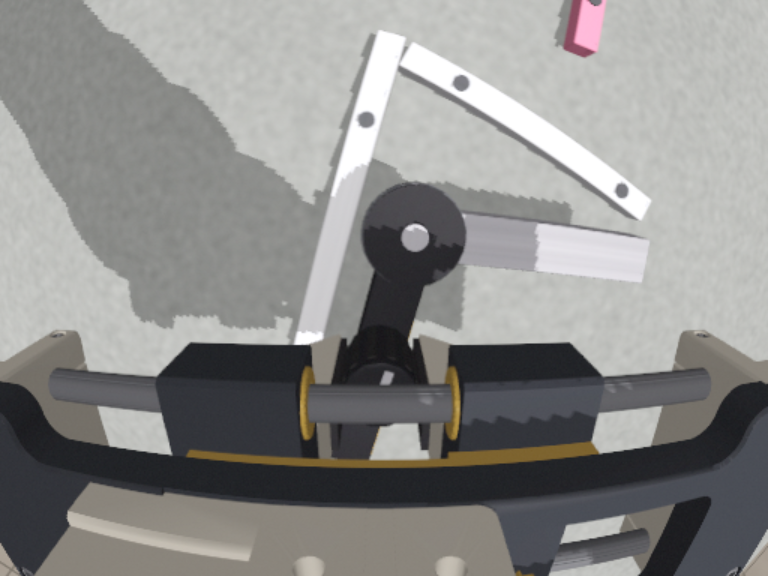

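```bash
python3 -c "
from h import *
f=np.load('pics/w4.npz')
ortho(f['p'],f['T'],.43,.61,.16,.37,.016,.0003,'pics/o5.png')
"
```

```text
(no output)
```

View pics/o5.png

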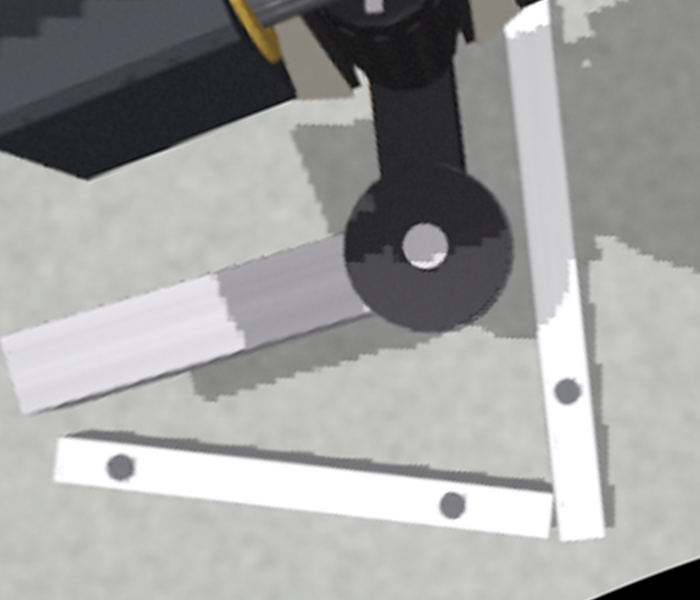

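Emit:
step_arm(
  increments=[
    [[0.06, 0, 0], [0, 0, 0]],
    [[0.11, 0, 0], [0, 0, 0]],
    [[0.136, 0, 0], [0, 0, 0]],
    [[0.136, 0, 0], [0, 0, 0]],
    [[0.136, 0, 0], [0, 0, 0]],
  ],
)

```text
t: 5.5
eef_pos: [0.5799, 0.2353, 0.0276]
tcp_rot: [[-0.002, -0.366, 0.931], [-0.002, 0.931, 0.366], [-1.0, -0.001, -0.003]]
wrist_force: [-2.2, -3.3, 6.0]
width: 0.275
```

```bash
python3 -c "
from h import *
st(); 
u=np.array([.9945,.1045]);n=np.array([-.1045,.9945]);K=np.array([.5233,.2203])
p=observe()['eef_pos'];d=np.array(p[:2])-K;print('rel u,n mm',d@u*1e3,d@n*1e3)
R=np.array(observe()['tcp_rot'])
print('u step per 10mm',R.T@np.r_[u,0]*.01/.3,'n',R.T@np.r_[n,0]*.01/.3)
"
```

```text
t 5.5 p [0.5799 0.2353 0.0276] yaw 111.46 xax [-0.002 -0.002 -1.   ] F [-2.2 -3.3  6. ] T [-0.67  0.34 -0.01] w 0.275 j [ 0.21  0.9  -0.93  1.72  0.85  0.98  0.89]
rel u,n mm 57.887608410987276 8.99779023256765
u step per 10mm [-7.56024800e-05 -8.88823309e-03  3.21255305e-02] n [-4.93170641e-05  3.21256078e-02  8.88813841e-03]
```

Emit:
step_arm(
  increments=[
    [[-0.003, -0.006, -0.002], [0, 0, 0]],
    [[-0.003, -0.013, -0.004], [0, 0, 0]],
    [[-0.003, -0.02, -0.006], [0, 0, 0]],
    [[-0.003, -0.026, -0.007], [0, 0, 0]],
    [[-0.003, -0.026, -0.007], [0, 0, 0]],
  ],
)

```text
t: 6.0
eef_pos: [0.5806, 0.2268, 0.028]
tcp_rot: [[-0.003, -0.365, 0.931], [-0.002, 0.931, 0.365], [-1.0, -0.001, -0.003]]
wrist_force: [0.7, -0.3, -2.9]
width: 0.276
```

```bash
cat >>h.py <<'E'
u=np.array([.9945,.1045]);n=np.array([-.1045,.9945]);K=np.array([.5233,.2203])
def rel(K=K):
    st(); s=observe(); d=np.array(s['eef_pos'])[:2]-K; F=np.array(s['wrist_force'])[:2]
    print('rel u,n mm',np.round([d@u*1e3,d@n*1e3],2),'F u,n',np.round([F@u,F@n],1))
    R=np.array(s['tcp_rot'])
    print('u step per 10mm',np.round(R.T@np.r_[u,0]*.01/.3,4),'n',np.round(R.T@np.r_[n,0]*.01/.3,4))
E
python3 -c "
from h import *
rel()"
```

```text
t 6.0 p [0.5806 0.2268 0.028 ] yaw 111.43 xax [-0.003 -0.002 -1.   ] F [ 0.7 -0.3 -2.9] T [ 0.08 -0.14 -0.01] w 0.276 j [ 0.22  0.89 -0.93  1.73  0.85  0.98  0.9 ]
rel u,n mm [57.68  0.46] F u,n [ 0.7 -0.4]
u step per 10mm [-0.0001 -0.0089  0.0321] n [-0.      0.0321  0.0089]
```

Emit:
step_arm(
  increments=[
    [[0.001, -0.005, -0.0014], [0, 0, 0]],
    [[0.001, -0.008, -0.0022], [0, 0, 0]],
    [[0.001, -0.01, -0.0027], [0, 0, 0]],
  ],
)

```text
t: 6.3
eef_pos: [0.5806, 0.2264, 0.0281]
tcp_rot: [[-0.002, -0.367, 0.93], [0.002, 0.93, 0.367], [-1.0, 0.003, -0.001]]
wrist_force: [0.6, 7.2, -6.2]
width: 0.274
```

```bash
python3 -c "
from h import *
rel()"
```

```text
t 6.3 p [0.5806 0.2264 0.0281] yaw 111.52 xax [-0.002  0.002 -1.   ] F [ 0.6  7.2 -6.2] T [ 1.71 -0.07 -0.09] w 0.274 j [ 0.23  0.89 -0.93  1.73  0.85  0.97  0.91]
rel u,n mm [57.64  0.08] F u,n [1.4 7.1]
u step per 10mm [-0.0001 -0.0089  0.0321] n [0.0001 0.0321 0.0089]
```

Emit:
step_arm(
  increments=[
    [[0.001, -0.002, -0.018], [0, 0, 0]],
    [[0.001, 0.0025, -0.034], [0, 0, 0]],
    [[0.001, 0.007, -0.05], [0, 0, 0]],
    [[0.001, 0.0115, -0.066], [0, 0, 0]],
    [[0.001, 0.016, -0.082], [0, 0, 0]],
    [[0.001, 0.0205, -0.098], [0, 0, 0]],
    [[0.001, 0.025, -0.114], [0, 0, 0]],
    [[0.001, 0.0295, -0.13], [0, 0, 0]],
    [[0.001, 0.0335, -0.146], [0, 0, 0]],
    [[0.001, 0.0335, -0.146], [0, 0, 0]],
  ],
)

```text
t: 7.3
eef_pos: [0.537, 0.2217, 0.0289]
tcp_rot: [[0.0, -0.368, 0.93], [0.006, 0.93, 0.368], [-1.0, 0.005, 0.003]]
wrist_force: [1.0, 4.8, -1.9]
width: 0.274
```

```bash
python3 -c "
from h import *
rel()
s=observe(); p,d=grab_frame('wrist'); cv2.imwrite('pics/w5.png',cv2.resize(cv2.cvtColor(p,cv2.COLOR_RGB2BGR),None,fx=1.5,fy=1.5)); np.savez('pics/w5.npz',p=p,T=wpose(s))"
```

```text
t 7.3 p [0.537  0.2217 0.0289] yaw 111.58 xax [ 0.     0.006 -1.   ] F [ 1.   4.8 -1.9] T [ 1.28 -0.48 -0.07] w 0.274 j [ 0.25  0.84 -0.94  1.84  0.86  0.92  0.85]
rel u,n mm [13.82 -0.02] F u,n [1.5 4.7]
u step per 10mm [ 0.     -0.009   0.0321] n [0.0002 0.0321 0.009 ]
```

View pics/w5.png

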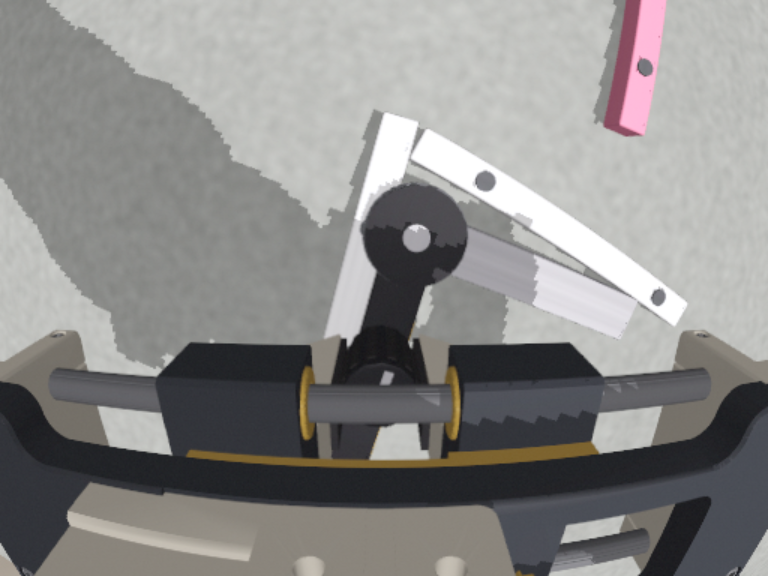

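Emit:
step_arm(
  increments=[
    [[0.002, -0.004, -0.011], [0, 0, 0]],
    [[0.002, -0.001, -0.021], [0, 0, 0]],
    [[0.002, 0.002, -0.03], [0, 0, 0]],
    [[0.002, 0.004, -0.038], [0, 0, 0]],
    [[0.002, 0.006, -0.046], [0, 0, 0]],
    [[0.002, 0.0075, -0.052], [0, 0, 0]],
    [[0.002, 0.009, -0.056], [0, 0, 0]],
    [[0.002, 0.009, -0.056], [0, 0, 0]],
  ],
)

```text
t: 8.15
eef_pos: [0.5222, 0.2201, 0.0294]
tcp_rot: [[0.004, -0.368, 0.93], [0.009, 0.93, 0.368], [-1.0, 0.007, 0.007]]
wrist_force: [3.3, 5.1, -4.0]
width: 0.274
```

```bash
python3 -c "
from h import *
rel()
s=observe(); p,d=grab_frame('wrist'); cv2.imwrite('pics/w6.png',cv2.resize(cv2.cvtColor(p,cv2.COLOR_RGB2BGR),None,fx=1.5,fy=1.5)); np.savez('pics/w6.npz',p=p,T=wpose(s))
ortho(p,wpose(s),.43,.57,.16,.36,.017,.00028,'pics/o6.png')"
```

```text
t 8.15 p [0.5222 0.2201 0.0294] yaw 111.62 xax [ 0.004  0.009 -1.   ] F [ 3.3  5.1 -4. ] T [ 1.34 -0.87 -0.06] w 0.274 j [ 0.26  0.82 -0.95  1.88  0.86  0.9   0.83]
rel u,n mm [-1.13 -0.11] F u,n [3.8 4.8]
u step per 10mm [ 0.0002 -0.009   0.0321] n [0.0003 0.0321 0.009 ]
```

View pics/o6.png

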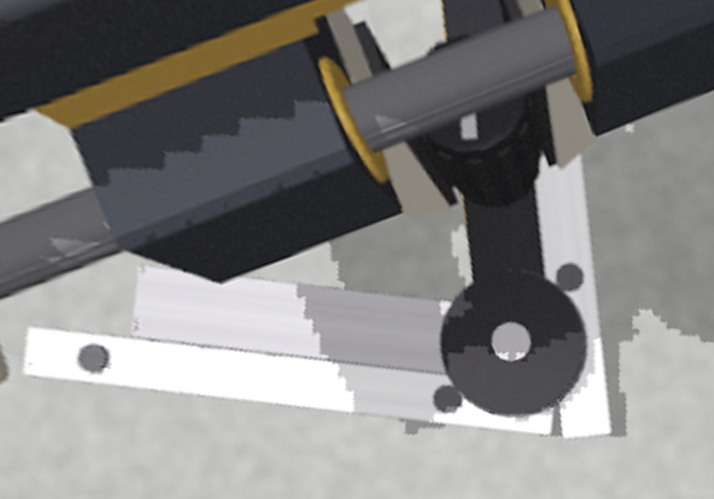

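```bash
python3 -c "
from h import *
p=np.array(observe()['eef_pos']); q=p.copy(); q[:2]-=(u*.004+n*.003); q[2]=.0285
inc(q,111.6); inc(q,102)"
```

```text
inc [0.003, -0.006, -0.016] [0.0001, 0.0045, -0.0045]
inc [0.003, -0.006, -0.016] [0.1068, 0.0041, -0.0049]
```

Emit:
step_arm(
  increments=[
    [[0.003, -0.004, -0.01], [0, 0.0045, -0.0045]],
    [[0.003, -0.006, -0.016], [0, 0.0045, -0.0045]],
    [[0.003, -0.006, -0.016], [0, 0.0045, -0.0045]],
    [[0.003, -0.006, -0.016], [0, 0.0045, -0.0045]],
  ],
)

```text
t: 8.6
eef_pos: [0.5218, 0.22, 0.0299]
tcp_rot: [[0.007, -0.369, 0.929], [0.006, 0.929, 0.369], [-1.0, 0.004, 0.009]]
wrist_force: [6.3, 8.0, -6.1]
width: 0.275
```

```bash
python3 -c "
from h import *
rel()
p=np.array(observe()['eef_pos']); q=p.copy(); q[:2]-=(u*.004+n*.003); q[2]=.0285
inc(q,111.6)
inc(q,41)
"
```

```text
t 8.6 p [0.5218 0.22   0.0299] yaw 111.66 xax [ 0.007  0.006 -1.   ] F [ 6.3  8.  -6.1] T [ 1.94 -1.76 -0.07] w 0.275 j [ 0.26  0.82 -0.95  1.89  0.86  0.9   0.82]
rel u,n mm [-1.52 -0.19] F u,n [7.1 7.3]
u step per 10mm [ 0.0002 -0.009   0.0321] n [0.0002 0.0321 0.009 ]
inc [0.005, -0.006, -0.016] [0.0007, 0.0054, -0.0023]
inc [0.005, -0.006, -0.016] [0.7851, 0.0033, -0.0053]
```

```bash
python3 -c "
from h import *
f=np.load('pics/w6.npz');T=f['T'];o=T[:3,3]
P=np.array([.57-341.5*.00028,.36-511*.00028,.017]);d=P-o;pv=o+d*(.027+.001-o[2])/d[2]
k=pv[:2]+.05*u;print(pv,k,k-np.array([.5222,.2201]))
f=np.load('pics/w3.npz')
"
```

```text
[0.47305115 0.21531256 0.028     ] [0.52277615 0.22053756] [0.00057615 0.00043756]
```

Emit:
step_arm(
  increments=[
    [[0.01, -0.006, -0.016], [0.06, 0.005, -0.003]],
    [[0.01, -0.006, -0.016], [0.12, 0.005, -0.003]],
    [[0.01, -0.006, -0.016], [0.18, 0.005, -0.003]],
    [[0.01, -0.006, -0.016], [0.24, 0.005, -0.004]],
    [[0.01, -0.006, -0.016], [0.3, 0.005, -0.004]],
    [[0.01, -0.006, -0.016], [0.36, 0.005, -0.004]],
    [[0.01, -0.006, -0.016], [0.4, 0.004, -0.004]],
    [[0.01, -0.006, -0.016], [0.4, 0.004, -0.004]],
  ],
)

```text
t: 9.4
eef_pos: [0.522, 0.2204, 0.0291]
tcp_rot: [[0.009, 0.248, 0.969], [0.007, 0.969, -0.248], [-1.0, 0.009, 0.007]]
wrist_force: [7.2, 7.2, -3.0]
width: 0.272
```

```bash
python3 -c "
from h import *
rel()
s=observe();p=np.array(s['eef_pos']); q=p.copy(); q[:2]-=(u*.004+n*.003); q[2]-=.001
inc(q,41);inc(q,24)
p,d=grab_frame('wrist');np.savez('pics/w7.npz',p=p,T=wpose(s))
ortho(p,wpose(s),.43,.57,.16,.36,.017,.00028,'pics/o7.png')"
```

```text
t 9.4 p [0.522  0.2204 0.0291] yaw 75.64 xax [ 0.009  0.007 -1.   ] F [ 7.2  7.2 -3. ] T [ 1.81 -1.65 -0.07] w 0.272 j [ 0.17  0.75 -0.82  1.89  0.75  0.82  0.27]
rel u,n mm [-1.26  0.22] F u,n [7.9 6.4]
u step per 10mm [0.0003 0.0116 0.0312] n [ 0.0002  0.0312 -0.0116]
inc [0.003, -0.014, -0.009] [0.3848, 0.0028, -0.0067]
inc [0.003, -0.014, -0.009] [0.5737, 0.0018, -0.0072]
```

View pics/o7.png

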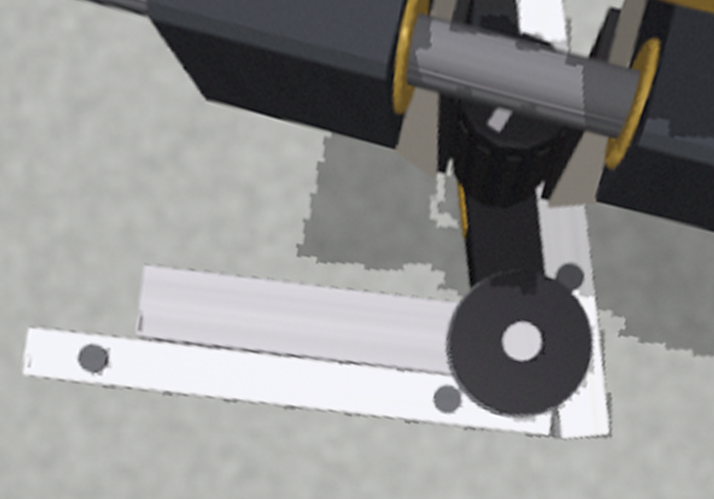

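Emit:
step_arm(
  increments=[
    [[0.003, -0.014, -0.009], [0.06, 0, 0]],
    [[0.003, -0.014, -0.009], [0.12, 0, 0]],
    [[0.003, -0.014, -0.009], [0.18, 0.001, -0.001]],
    [[0.003, -0.014, -0.009], [0.24, 0.002, -0.003]],
    [[0.003, -0.014, -0.009], [0.3, 0.002, -0.005]],
    [[0.003, -0.014, -0.009], [0.36, 0.003, -0.006]],
    [[0.003, -0.014, -0.009], [0.4, 0.003, -0.0065]],
    [[0.003, -0.014, -0.009], [0.4, 0.003, -0.0065]],
  ],
)

```text
t: 10.25
eef_pos: [0.5221, 0.2207, 0.0299]
tcp_rot: [[0.007, 0.769, 0.639], [0.007, 0.639, -0.769], [-1.0, 0.01, -0.001]]
wrist_force: [7.5, 6.8, -7.1]
width: 0.274
```

```bash
python3 -c "
from h import *
rel()
s=observe();p=np.array(s['eef_pos']); q=p.copy(); q[:2]-=(u*.003+n*.004); q[2]-=.001
inc(q,24)
"
```

```text
t 10.25 p [0.5221 0.2207 0.0299] yaw 39.69 xax [ 0.007  0.007 -1.   ] F [ 7.5  6.8 -7.1] T [ 1.7  -1.95 -0.05] w 0.274 j [ 0.08  0.7  -0.69  1.89  0.62  0.77 -0.26]
rel u,n mm [-1.19  0.52] F u,n [8.1 6. ]
u step per 10mm [0.0003 0.0277 0.0185] n [ 0.0002  0.0185 -0.0277]
inc [0.003, -0.016, 0.006] [0.1744, -0.0012, -0.0063]
```

Emit:
step_arm(
  increments=[
    [[0.006, -0.016, 0.006], [0.06, 0, 0]],
    [[0.006, -0.016, 0.006], [0.12, 0, -0.003]],
    [[0.006, -0.016, 0.006], [0.16, -0.001, -0.006]],
    [[0.006, -0.016, 0.006], [0.2, -0.001, -0.006]],
    [[0.006, -0.016, 0.006], [0.2, -0.001, -0.006]],
  ],
)

```text
t: 10.75
eef_pos: [0.5223, 0.221, 0.0301]
tcp_rot: [[0.007, 0.928, 0.372], [0.007, 0.372, -0.928], [-1.0, 0.009, -0.004]]
wrist_force: [4.5, 7.6, -2.3]
width: 0.277
```

```bash
python3 -c "
from h import *
rel()
s=observe();p=np.array(s['eef_pos']); q=p.copy(); q[:2]-=(u*.003+n*.004); q[2]-=.001
inc(q,20)
p,d=grab_frame('wrist');np.savez('pics/w8.npz',p=p,T=wpose(s));cv2.imwrite('pics/w8.png',cv2.resize(cv2.cvtColor(p,cv2.COLOR_RGB2BGR),None,fx=1.5,fy=1.5))
ortho(p,wpose(s),.43,.57,.16,.36,.017,.00028,'pics/o8.png')"
```

```text
t 10.75 p [0.5223 0.221  0.0301] yaw 21.82 xax [ 0.007  0.007 -1.   ] F [ 4.5  7.6 -2.3] T [ 1.86 -1.21  0.32] w 0.277 j [ 0.03  0.67 -0.62  1.89  0.56  0.74 -0.52]
rel u,n mm [-0.88  0.77] F u,n [5.3 7.1]
u step per 10mm [0.0003 0.0321 0.0091] n [ 0.0002  0.0091 -0.0321]
inc [0.003, -0.013, 0.01] [0.0202, -0.0028, -0.0058]
```

View pics/o8.png

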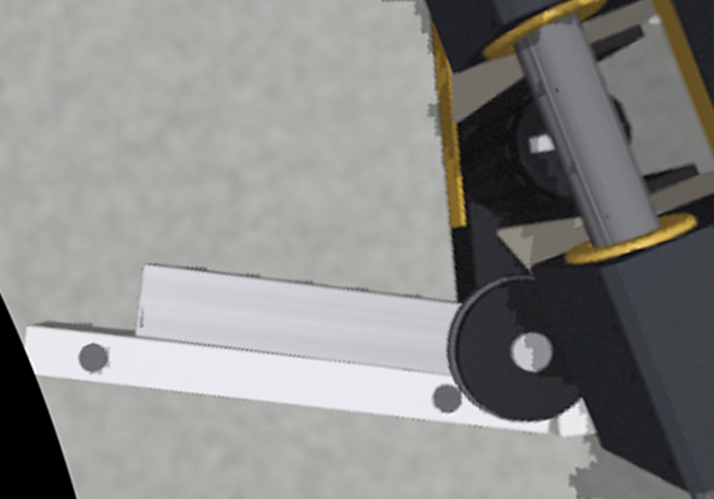

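View pics/w8.png

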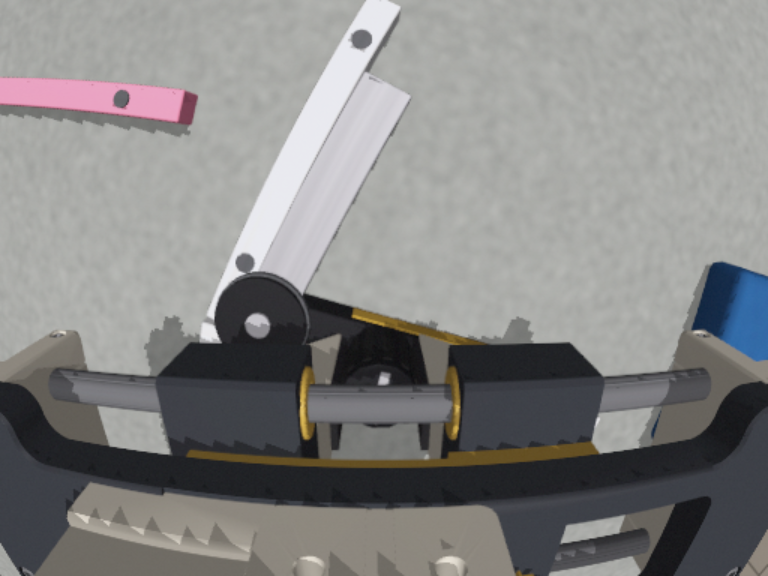

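```bash
python3 -c "
from h import *
f=np.load('pics/w8.npz')
m=ortho(f['p'],f['T'],.455,.505,.21,.365,.0165,.0002)
cv2.imwrite('pics/o9.png',m)
g=cv2.cvtColor(m,cv2.COLOR_BGR2GRAY).astype(float)
print(m.shape)
for c in range(150,620,60): print(c,[int(x) for x in g[40:240:5,c]])
"
```

```text
(249, 775, 3)
150 [172, 172, 172, 170, 169, 168, 168, 166, 165, 166, 167, 170, 173, 174, 173, 173, 173, 161, 112, 96, 165, 233, 234, 213, 111, 111, 108, 109, 110, 111, 107, 155, 223, 233, 169, 174, 174, 175, 175, 173]
210 [169, 167, 168, 167, 168, 171, 175, 176, 175, 172, 171, 172, 173, 173, 172, 169, 169, 167, 167, 156, 91, 116, 227, 234, 233, 234, 233, 234, 234, 233, 233, 232, 233, 233, 233, 198, 169, 170, 172, 173]
270 [169, 160, 162, 214, 214, 212, 209, 205, 208, 208, 208, 210, 212, 213, 211, 212, 210, 207, 204, 205, 206, 208, 186, 197, 235, 234, 233, 234, 234, 233, 233, 234, 234, 234, 233, 234, 233, 163, 174, 176]
330 [169, 172, 175, 132, 200, 211, 211, 209, 205, 205, 207, 206, 207, 209, 213, 210, 209, 211, 206, 204, 203, 205, 204, 210, 163, 233, 234, 234, 234, 234, 234, 234, 233, 234, 234, 234, 233, 236, 162, 172]
390 [172, 173, 175, 177, 160, 158, 209, 210, 209, 207, 203, 206, 205, 203, 206, 210, 210, 208, 208, 206, 203, 202, 202, 203, 205, 179, 223, 234, 234, 234, 234, 234, 234, 234, 234, 233, 234, 234, 235, 216]
450 [172, 171, 170, 171, 170, 171, 118, 199, 209, 208, 206, 203, 203, 204, 202, 203, 206, 209, 207, 206, 206, 202, 200, 200, 201, 202, 206, 168, 234, 234, 234, 233, 234, 234, 234, 234, 234, 234, 234, 234]
510 [172, 170, 171, 170, 170, 171, 172, 159, 148, 207, 206, 205, 203, 200, 203, 201, 201, 203, 207, 207, 204, 204, 203, 199, 198, 198, 199, 202, 193, 228, 234, 234, 234, 234, 234, 234, 234, 233, 234, 234]
570 [170, 172, 173, 174, 175, 172, 172, 169, 171, 135, 186, 204, 203, 202, 198, 199, 201, 199, 200, 203, 205, 203, 202, 201, 198, 196, 196, 198, 199, 198, 201, 236, 234, 234, 234, 233, 234, 233, 233, 234]
```

View pics/o9.png

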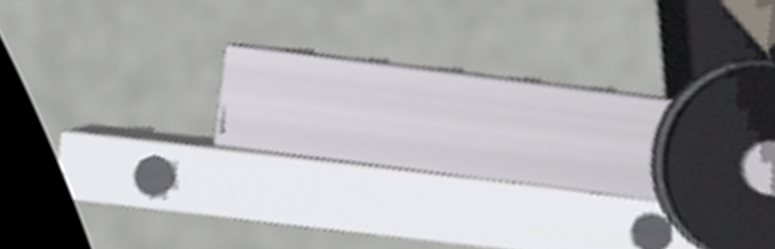

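Emit:
step_arm(
  increments=[
    [[0, 0.006, -0.004], [0, 0, -0.002]],
    [[0, 0.018, -0.01], [0, -0.003, -0.006]],
    [[-0.03, 0.022, -0.01], [0, -0.003, -0.006]],
    [[-0.09, 0.022, -0.01], [0, -0.003, -0.006]],
    [[-0.14, 0.022, -0.01], [0, -0.003, -0.006]],
    [[-0.14, -0.02, 0.1], [0, -0.003, -0.006]],
    [[-0.14, -0.06, 0.23], [0, -0.003, -0.006]],
    [[-0.14, -0.1, 0.36], [0, -0.003, -0.006]],
    [[-0.14, -0.14, 0.48], [0, -0.003, -0.006]],
    [[-0.14, -0.18, 0.6], [0, -0.003, -0.006]],
  ],
)

```text
t: 11.8
eef_pos: [0.5395, 0.0314, 0.0725]
tcp_rot: [[0.002, 0.928, 0.372], [-0.001, 0.372, -0.928], [-1.0, 0.001, 0.002]]
wrist_force: [0.5, -0.1, -3.1]
width: 0.273
```

```bash
python3 -c "
from h import *
st(); inc([.557,-.2473,.07],21.8)
"
```

```text
t 11.8 p [0.5395 0.0314 0.0725] yaw 21.84 xax [ 0.002 -0.001 -1.   ] F [ 0.5 -0.1 -3.1] T [-0.   -0.21 -0.03] w 0.273 j [ 0.41  0.58 -0.66  1.94  0.49  0.79 -0.14]
inc [0.009, -0.291, 0.884] [0.0005, 0.0011, -0.0007]
```

Emit:
step_arm(
  increments=[
    [[0.009, -0.035, 0.1], [0, 0, 0]],
    [[0.009, -0.075, 0.23], [0, 0, 0]],
    [[0.009, -0.12, 0.36], [0, 0, 0]],
    [[0.009, -0.16, 0.49], [0, 0, 0]],
    [[0.009, -0.205, 0.62], [0, 0, 0]],
    [[0.009, -0.24, 0.74], [0, 0, 0]],
    [[0.009, -0.275, 0.83], [0, 0, 0]],
    [[0.009, -0.291, 0.884], [0, 0.001, 0]],
    [[0.009, -0.291, 0.884], [0, 0.001, 0]],
    [[0.009, -0.291, 0.884], [0, 0.001, 0]],
  ],
)

```text
t: 12.8
eef_pos: [0.5573, -0.2461, 0.0708]
tcp_rot: [[0.002, 0.928, 0.372], [0.001, 0.372, -0.928], [-1.0, 0.002, -0.001]]
wrist_force: [0.3, 0.9, -3.7]
width: 0.276
```

```bash
python3 -c "
from h import *
st(); inc([.557,-.2473,.03],21.8)
s=observe();p,d=grab_frame('wrist');np.savez('pics/w9.npz',p=p,T=wpose(s));cv2.imwrite('pics/w9.png',cv2.resize(cv2.cvtColor(p,cv2.COLOR_RGB2BGR),None,fx=1.5,fy=1.5))
ortho(p,wpose(s),.47,.65,-.29,-.09,.016,.0003,'pics/o10.png')
"
```

```text
t 12.8 p [ 0.5573 -0.2461  0.0708] yaw 21.85 xax [ 0.002  0.001 -1.   ] F [ 0.3  0.9 -3.7] T [ 0.03 -0.15 -0.03] w 0.276 j [ 0.83  0.67 -0.62  1.76  0.49  0.87  0.36]
inc [0.136, -0.003, 0.004] [0.0006, -0.0003, -0.0013]
```

View pics/w9.png

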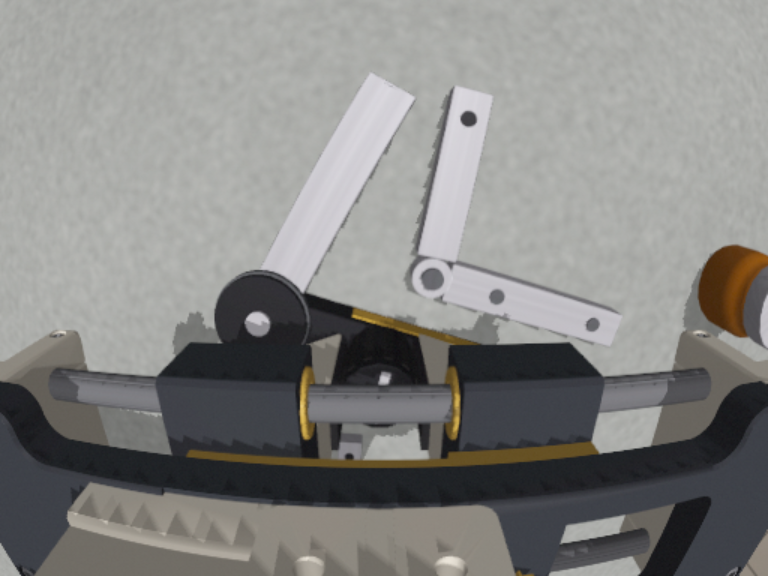

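View pics/o10.png

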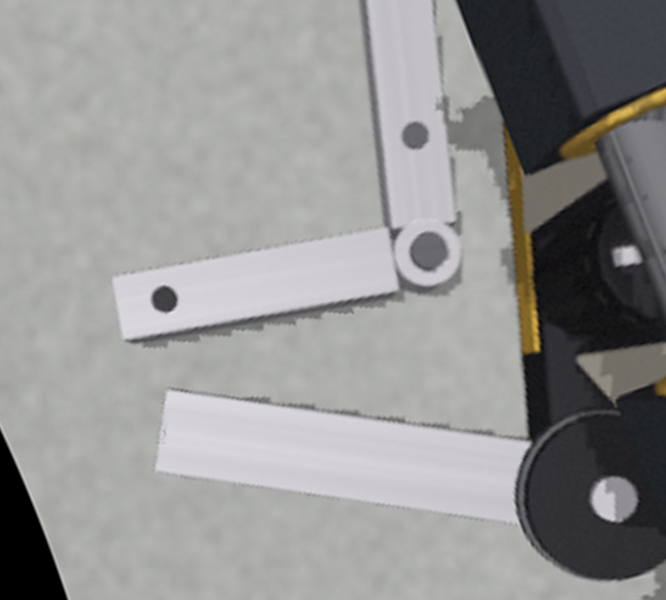

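Emit:
step_arm(
  increments=[
    [[0.05, -0.003, 0.003], [0, 0, 0]],
    [[0.1, -0.003, 0.003], [0, 0, 0]],
    [[0.128, -0.003, 0.003], [0, 0, 0]],
    [[0.137, -0.003, 0.003], [0, 0, 0]],
    [[0.139, -0.003, 0.003], [0, 0, 0]],
  ],
)

```text
t: 13.35
eef_pos: [0.5565, -0.2452, 0.0281]
tcp_rot: [[-0.0, 0.927, 0.375], [0.002, 0.375, -0.927], [-1.0, 0.001, -0.002]]
wrist_force: [0.4, -0.3, -3.3]
width: 0.275
```

```bash
python3 -c "
from h import *
rel(np.array([.601,-.2348]))
"
```

```text
t 13.35 p [ 0.5565 -0.2452  0.0281] yaw 22.0 xax [-0.     0.002 -1.   ] F [ 0.4 -0.3 -3.3] T [-0.08 -0.2  -0.02] w 0.275 j [ 0.81  0.73 -0.59  1.78  0.54  0.8   0.33]
rel u,n mm [-45.38  -5.72] F u,n [ 0.4 -0.3]
u step per 10mm [0.     0.032  0.0092] n [ 0.0001  0.0092 -0.032 ]
```

Emit:
step_arm(
  increments=[
    [[0.003, 0.001, -0.004], [0, 0, 0]],
    [[0.005, 0.0025, -0.0086], [0, 0, 0]],
    [[0.005, 0.0025, -0.0086], [0, 0, 0]],
  ],
)

```text
t: 13.65
eef_pos: [0.5571, -0.244, 0.0277]
tcp_rot: [[0.002, 0.927, 0.374], [0.0, 0.374, -0.927], [-1.0, 0.002, 0.0]]
wrist_force: [-1.1, -3.6, 4.1]
width: 0.277
```

```bash
python3 -c "
from h import *
rel(np.array([.601,-.2348]))
"
```

```text
t 13.65 p [ 0.5571 -0.244   0.0277] yaw 21.96 xax [ 0.002  0.    -1.   ] F [-1.1 -3.6  4.1] T [-0.85  0.15 -0.04] w 0.277 j [ 0.8   0.73 -0.59  1.78  0.54  0.8   0.33]
rel u,n mm [-44.59  -4.52] F u,n [-1.4 -3.5]
u step per 10mm [0.0001 0.032  0.0092] n [ 0.      0.0092 -0.032 ]
```

Emit:
step_arm(
  increments=[
    [[-0.001, 0.016, 0.001], [0, 0, 0]],
    [[-0.001, 0.032, 0.005], [0, 0, 0]],
    [[-0.001, 0.048, 0.009], [0, 0, 0]],
    [[-0.001, 0.064, 0.0135], [0, 0, 0]],
    [[-0.001, 0.08, 0.018], [0, 0, 0]],
    [[-0.001, 0.096, 0.0225], [0, 0, 0]],
    [[-0.001, 0.11, 0.0265], [0, 0, 0]],
    [[-0.001, 0.12, 0.03], [0, 0, 0]],
    [[-0.001, 0.12, 0.03], [0, 0, 0]],
  ],
)

```text
t: 14.55
eef_pos: [0.595, -0.2384, 0.028]
tcp_rot: [[0.003, 0.927, 0.374], [0.001, 0.374, -0.927], [-1.0, 0.003, 0.0]]
wrist_force: [0.0, 0.7, -2.5]
width: 0.275
```

```bash
python3 -c "
from h import *
rel(np.array([.601,-.2348]))
s=observe();p,d=grab_frame('wrist');np.savez('pics/w10.npz',p=p,T=wpose(s));cv2.imwrite('pics/w10.png',cv2.resize(cv2.cvtColor(p,cv2.COLOR_RGB2BGR),None,fx=1.5,fy=1.5))
"
```

```text
t 14.55 p [ 0.595  -0.2384  0.028 ] yaw 21.99 xax [ 0.003  0.001 -1.   ] F [ 0.   0.7 -2.5] T [ 0.01 -0.15  0.  ] w 0.275 j [ 0.75  0.77 -0.58  1.69  0.54  0.84  0.32]
rel u,n mm [-6.33 -2.93] F u,n [0.1 0.7]
u step per 10mm [0.0001 0.032  0.0092] n [ 0.      0.0092 -0.032 ]
```

View pics/w10.png

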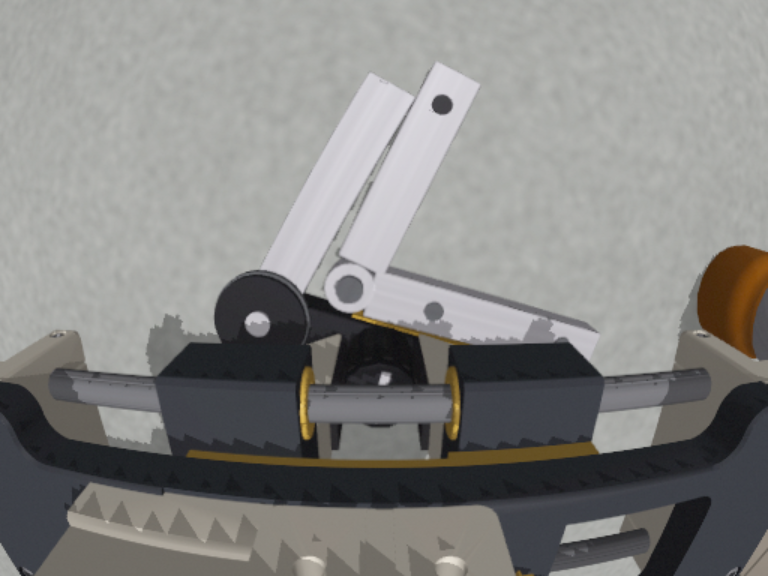

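Emit:
step_arm(
  increments=[
    [[0, 0.002, -0.006], [0, 0, 0]],
    [[0, 0.003, -0.011], [0, 0, 0]],
    [[0, 0.0046, -0.015], [0, 0, 0]],
    [[0, 0.0046, -0.015], [0, 0, 0]],
  ],
)

```text
t: 15.0
eef_pos: [0.5949, -0.2361, 0.0283]
tcp_rot: [[0.005, 0.928, 0.373], [-0.002, 0.373, -0.928], [-1.0, 0.004, 0.004]]
wrist_force: [1.8, -4.7, -3.9]
width: 0.272
```

```bash
python3 -c "
from h import *
rel(np.array([.601,-.2348]))
"
```

```text
t 15.0 p [ 0.5949 -0.2361  0.0283] yaw 21.91 xax [ 0.005 -0.002 -1.   ] F [ 1.8 -4.7 -3.9] T [-1.22 -0.5   0.05] w 0.272 j [ 0.75  0.77 -0.58  1.7   0.54  0.84  0.31]
rel u,n mm [-6.22 -0.64] F u,n [ 1.3 -4.9]
u step per 10mm [0.0002 0.0321 0.0091] n [-0.0001  0.0091 -0.0321]
```

Emit:
step_arm(
  increments=[
    [[0.001, 0.008, -0.0028], [0, 0, 0]],
    [[0.001, 0.014, -0.001], [0, 0, 0]],
    [[0.001, 0.019, 0.0003], [0, 0, 0]],
    [[0.001, 0.024, 0.0017], [0, 0, 0]],
    [[0.001, 0.028, 0.0028], [0, 0, 0]],
    [[0.001, 0.028, 0.0028], [0, 0, 0]],
  ],
)

```text
t: 15.6
eef_pos: [0.6008, -0.2356, 0.0278]
tcp_rot: [[0.001, 0.928, 0.372], [-0.004, 0.372, -0.928], [-1.0, -0.001, 0.004]]
wrist_force: [-4.7, -5.0, 0.7]
width: 0.275
```

```bash
python3 -c "
from h import *
rel(np.array([.601,-.2348]))
inc(None,None)
s=observe();p,d=grab_frame('wrist');np.savez('pics/w11.npz',p=p,T=wpose(s));cv2.imwrite('pics/w11.png',cv2.resize(cv2.cvtColor(p,cv2.COLOR_RGB2BGR),None,fx=1.5,fy=1.5))
"
```

```text
t 15.6 p [ 0.6008 -0.2356  0.0278] yaw 21.86 xax [ 0.001 -0.004 -1.   ] F [-4.7 -5.   0.7] T [-1.18  1.11  0.19] w 0.275 j [ 0.74  0.78 -0.58  1.68  0.54  0.85  0.3 ]
rel u,n mm [-0.26 -0.75] F u,n [-5.2 -4.5]
u step per 10mm [0.     0.0321 0.0091] n [-0.0001  0.0091 -0.0321]
inc [0.0, 0.0, 0.0] [0.0, 0.0026, 0.0006]
```

View pics/w11.png

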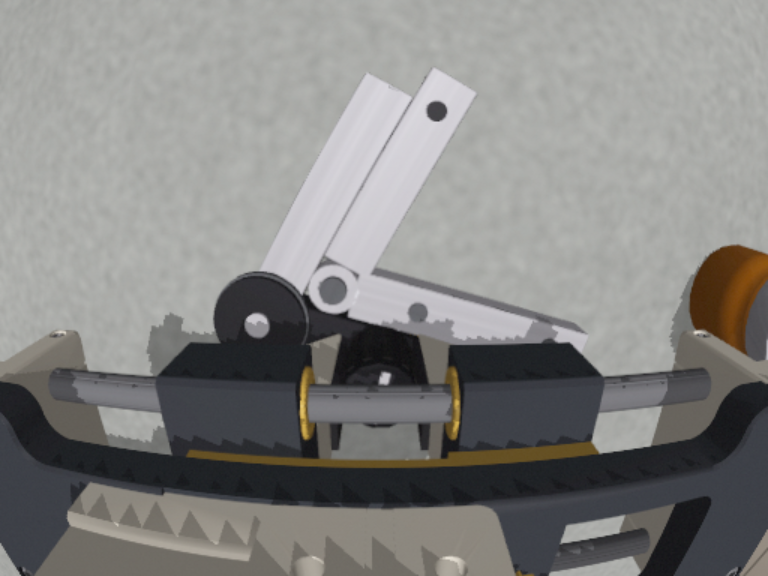

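Emit:
step_arm(
  increments=[
    [[0.001, 0.008, -0.003], [0, 0.002, 0]],
    [[0.001, 0.014, -0.0064], [0, 0.002, 0]],
    [[0.001, 0.014, -0.0064], [0, 0.002, 0]],
    [[0.001, 0.014, -0.0064], [0, 0.002, 0]],
  ],
)

```text
t: 16.05
eef_pos: [0.6009, -0.2355, 0.0277]
tcp_rot: [[-0.006, 0.929, 0.37], [-0.005, 0.37, -0.929], [-1.0, -0.008, 0.003]]
wrist_force: [-8.7, -7.2, 5.0]
width: 0.275
```

```bash
python3 -c "
from h import *
rel(np.array([.601,-.2348]))
s=observe();p,d=grab_frame('wrist');np.savez('pics/w12.npz',p=p,T=wpose(s))
m=ortho(p,wpose(s),.53,.62,-.27,-.12,.0165,.0002,'pics/o12.png')
"
```

```text
t 16.05 p [ 0.6009 -0.2355  0.0277] yaw 21.74 xax [-0.006 -0.005 -1.   ] F [-8.7 -7.2  5. ] T [-1.53  1.78  0.27] w 0.275 j [ 0.73  0.78 -0.58  1.68  0.54  0.86  0.3 ]
rel u,n mm [-0.22 -0.72] F u,n [-9.4 -6.3]
u step per 10mm [-0.0002  0.0321  0.009 ] n [-0.0002  0.009  -0.0321]
```

View pics/o12.png

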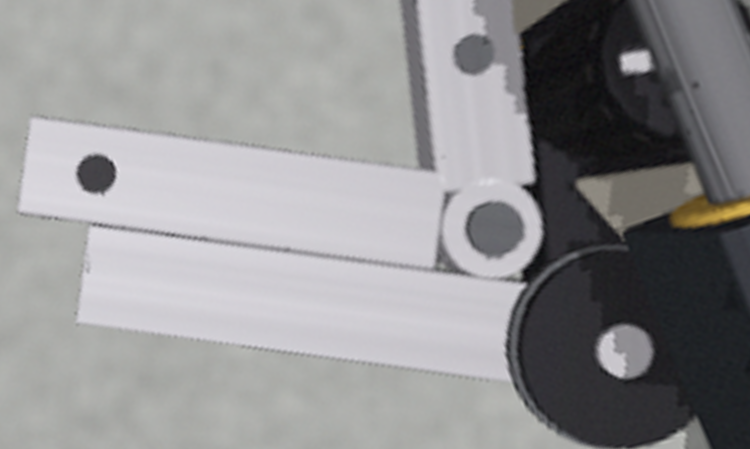

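Emit:
step_arm(
  increments=[
    [[0, 0.003, -0.002], [0, 0, 0]],
    [[0, 0.002, -0.001], [0, 0, 0]],
    [[0, 0.002, -0.001], [0, 0, 0]],
  ],
)

```text
t: 16.4
eef_pos: [0.6007, -0.2357, 0.0278]
tcp_rot: [[-0.007, 0.929, 0.37], [-0.006, 0.37, -0.929], [-1.0, -0.009, 0.003]]
wrist_force: [-3.2, -4.1, 1.6]
width: 0.272
```

```bash
python3 -c "
from h import *
rel(np.array([.601,-.2348]))
"
```

```text
t 16.4 p [ 0.6007 -0.2357  0.0278] yaw 21.72 xax [-0.007 -0.006 -1.   ] F [-3.2 -4.1  1.6] T [-1.    0.68  0.12] w 0.272 j [ 0.73  0.78 -0.58  1.68  0.54  0.86  0.3 ]
rel u,n mm [-0.42 -0.88] F u,n [-3.6 -3.7]
u step per 10mm [-0.0003  0.0321  0.009 ] n [-0.0002  0.009  -0.0321]
```

Emit:
step_arm(
  increments=[
    [[0, 0.001, -0.001], [0, 0, 0]],
    [[0, 0, 0], [0, 0, 0]],
    [[0, 0, 0], [0, 0, 0]],
    [[0, 0, 0], [0, 0, 0]],
  ],
  hand=0.5,
)

```text
t: 16.8
eef_pos: [0.6014, -0.2347, 0.0281]
tcp_rot: [[-0.006, 0.929, 0.371], [-0.005, 0.371, -0.929], [-1.0, -0.008, 0.003]]
wrist_force: [0.1, 0.4, 0.7]
width: 0.494
```

```bash
python3 -c "
from h import *
rel(np.array([.601,-.2348]))
s=observe();p,d=grab_frame('wrist');np.savez('pics/w13.npz',p=p,T=wpose(s))
m=ortho(p,wpose(s),.53,.65,-.27,-.12,.0165,.0002,'pics/o13.png')
"
```

```text
t 16.8 p [ 0.6014 -0.2347  0.0281] yaw 21.77 xax [-0.006 -0.005 -1.   ] F [0.1 0.4 0.7] T [-0.02 -0.12 -0.07] w 0.494 j [ 0.73  0.78 -0.58  1.68  0.54  0.86  0.3 ]
rel u,n mm [0.45 0.06] F u,n [0.1 0.4]
u step per 10mm [-0.0002  0.0321  0.0091] n [-0.0002  0.0091 -0.0321]
```

View pics/o13.png

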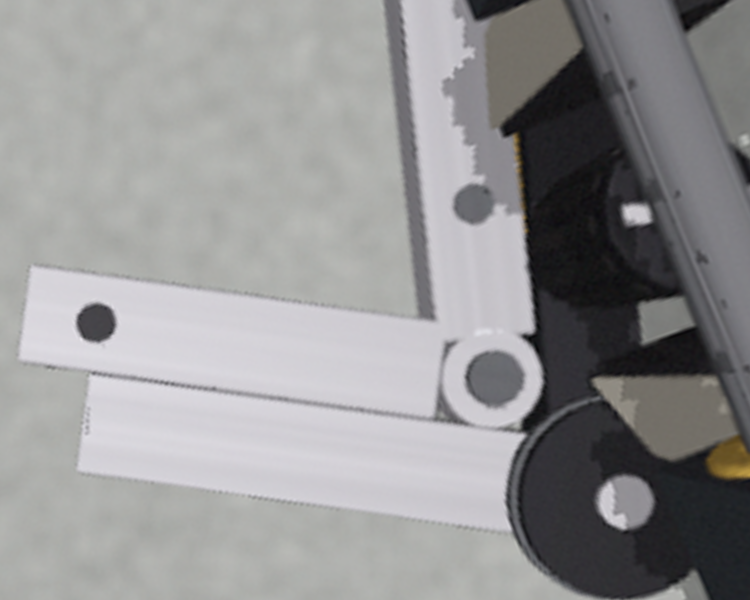

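Emit:
step_arm(
  increments=[
    [[-0.03, 0, 0], [0, 0, 0]],
    [[-0.1, 0, 0], [0, 0, 0]],
    [[-0.2, 0, 0], [0, 0, 0]],
    [[-0.33, 0, 0], [0, 0, 0]],
    [[-0.5, -0.1, -0.3], [0, 0, 0]],
    [[-0.6, -0.2, -0.3], [0, 0, 0]],
    [[-0.7, -0.25, -0.3], [0, 0, 0]],
    [[-0.7, -0.25, -0.3], [0, 0, 0]],
  ],
)

```text
t: 17.65
eef_pos: [0.499, -0.1767, 0.2423]
tcp_rot: [[-0.004, 0.928, 0.373], [-0.009, 0.373, -0.928], [-1.0, -0.007, 0.007]]
wrist_force: [0.5, 0.1, -0.2]
width: 0.5
```

```bash
python3 -c "
from h import *
st()
s=observe();p,d=grab_frame('wrist');np.savez('pics/w14.npz',p=p,T=wpose(s));cv2.imwrite('pics/w14.png',cv2.resize(cv2.cvtColor(p,cv2.COLOR_RGB2BGR),None,fx=1.5,fy=1.5))
m=ortho(p,wpose(s),.53,.71,-.28,-.10,.0165,.0003,'pics/o14.png')
"
```

```text
t 17.65 p [ 0.499  -0.1767  0.2423] yaw 21.88 xax [-0.004 -0.009 -1.   ] F [ 0.5  0.1 -0.2] T [-0.01 -0.18  0.02] w 0.5 j [ 0.93  0.33 -0.78  1.83  0.27  1.09  0.43]
```

View pics/w14.png

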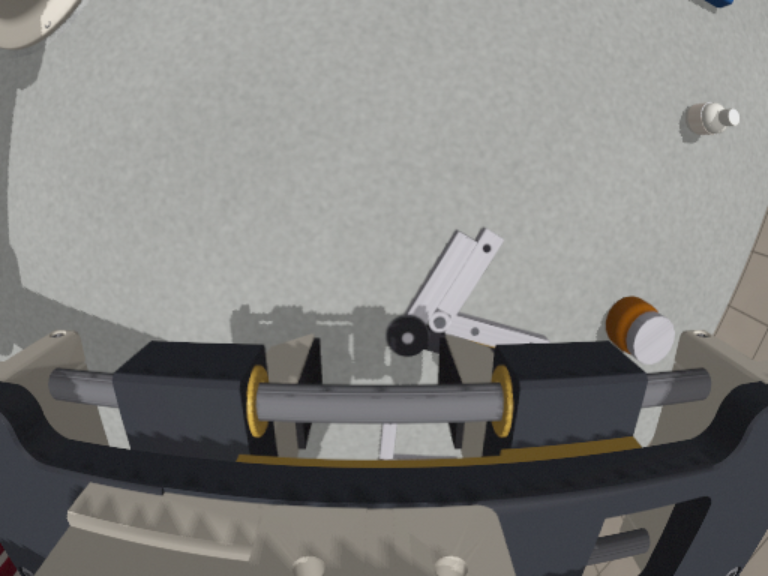

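View pics/o14.png

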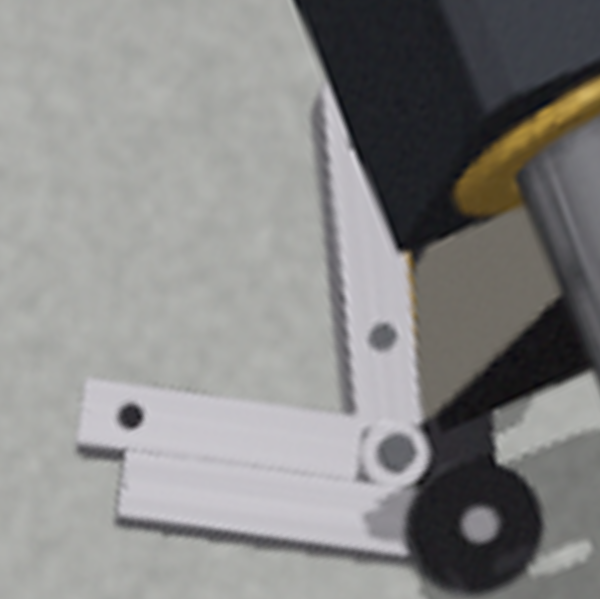

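```bash
python3 -c "
from h import *
inc([.635,-.30,.20],21.8)
"
```

```text
inc [0.148, 0.269, 0.546] [0.0004, 0.0053, 0.0039]
```

Emit:
step_arm(
  increments=[
    [[0, 0.05, 0.12], [0, 0, 0]],
    [[0, 0.12, 0.25], [0, 0, 0]],
    [[0, 0.2, 0.4], [0, 0.005, 0.004]],
    [[0.05, 0.269, 0.546], [0, 0.005, 0.004]],
    [[0.148, 0.269, 0.546], [0, 0.005, 0.004]],
    [[0.148, 0.269, 0.546], [0, 0.005, 0.004]],
    [[0.148, 0.269, 0.546], [0, 0.005, 0.004]],
  ],
)

```text
t: 18.4
eef_pos: [0.6343, -0.2984, 0.1991]
tcp_rot: [[-0.002, 0.928, 0.373], [0.002, 0.373, -0.928], [-1.0, -0.001, -0.002]]
wrist_force: [0.2, 0.9, 1.0]
width: 0.5
```

```bash
python3 -c "
from h import *
st()
s=observe();p,d=grab_frame('wrist');np.savez('pics/w15.npz',p=p,T=wpose(s));cv2.imwrite('pics/w15.png',cv2.resize(cv2.cvtColor(p,cv2.COLOR_RGB2BGR),None,fx=1.5,fy=1.5))
m=ortho(p,wpose(s),.53,.71,-.28,-.10,.0165,.0003,'pics/o15.png')
"
```

```text
t 18.4 p [ 0.6343 -0.2984  0.1991] yaw 21.9 xax [-0.002  0.002 -1.   ] F [0.2 0.9 1. ] T [ 0.02 -0.15 -0.04] w 0.5 j [ 0.83  0.67 -0.67  1.42  0.43  1.19  0.49]
```

View pics/w15.png

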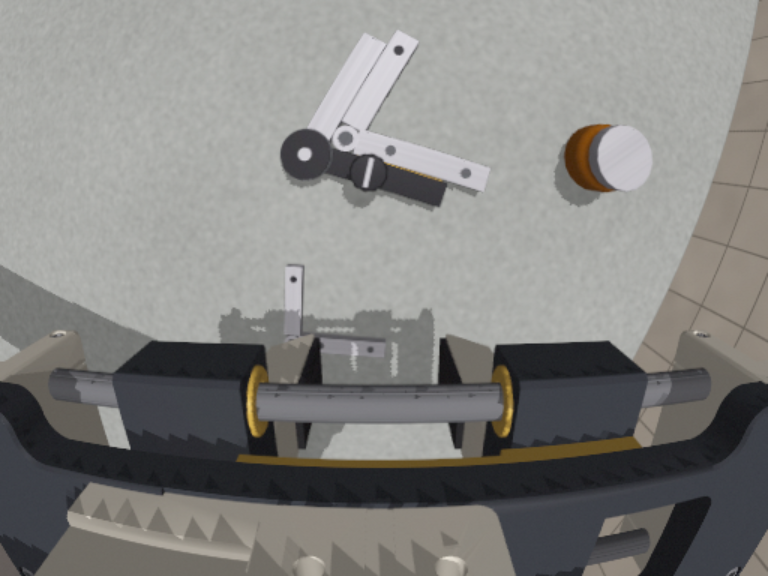

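View pics/o15.png

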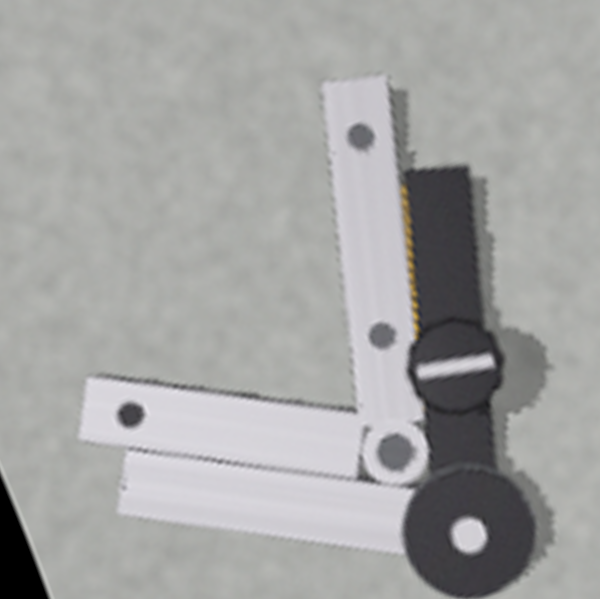

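```bash
python3 -c "
from h import *
f=np.load('pics/w15.npz')
m=ortho(f['p'],f['T'],.57,.69,-.26,-.18,.0165,.0001); cv2.imwrite('pics/o16.png',cv2.resize(m[:, 100:760],None,fx=.9,fy=.5))
f=np.load('pics/w15.npz')
g=ortho(f['p'],f['T'],.53,.71,-.28,-.10,.0172,.0003).astype(int)
# stock right edge & leg edges per row
from numpy import polyfit
G=cv2.cvtColor(g.astype(np.uint8),cv2.COLOR_BGR2GRAY).astype(float); G=cv2.GaussianBlur(G,(0,0),1)
def fit(rows,c0fun,sgn,name,z=.0165):
    pts=[]
    for r in rows:
        c=int(c0fun(r)); seg=np.gradient(G[r,c-12:c+13])*sgn; i=int(np.argmax(seg))
        if 0<i<24:
            a,b,cc=seg[i-1:i+2]; pts.append((r,c-12+i+(a-cc)/(2*(a-2*b+cc)+1e-9)))
    pts=np.array(pts); k=np.ones(len(pts),bool)
    for _ in range(4):
        q=polyfit(pts[k,0],pts[k,1],1); e=pts[:,1]-np.polyval(q,pts[:,0]); k=abs(e)<max(2*np.std(e[k]),.3)
    print(name,'deg',round(float(np.degrees(np.arctan(q[0]))),2),'at250',round(float(np.polyval(q,250)),1),k.sum(),round(float(np.std(e[k])),2))
fit(range(95,400),lambda r:323+34*(r-83)/327,+1,'leg left')
fit(range(85,165),lambda r:388+33*(r-77)/338,-1,'leg right top')
fit(range(180,320),lambda r:388+33*(r-77)/338,-1,'leg right beside stock')
fit(range(185,320),lambda r:408+.09*(r-180),-1,'stock left')
fit(list(range(180,310))+list(range(415,460)),lambda r:468+.076*(r-167),+1,'stock right')
G=G.T.copy()
fit(range(100,350),lambda r:377+35*(r-90)/270,+1,'arm top')
fit(range(90,118),lambda r:440+.11*(r-82),-1,'arm bot free')
fit(range(135,350),lambda r:450+.12*(r-125),-1,'seam')
fit(range(128,395),lambda r:516+.12*(r-120),-1,'blade bot')
"
```

```text
leg left deg 6.34 at250 340.4 274 0.37
leg right top deg 6.45 at250 405.8 77 0.3
leg right beside stock deg 5.4 at250 409.3 140 3.0
stock left deg 4.96 at250 409.5 135 2.91
stock right deg 5.14 at250 476.7 158 0.32
arm top deg 7.89 at250 398.4 211 0.19
arm bot free deg 7.67 at250 462.2 24 0.13
seam deg 7.77 at250 461.9 188 0.29
blade bot deg 7.99 at250 531.5 240 0.27
```

View pics/o16.png

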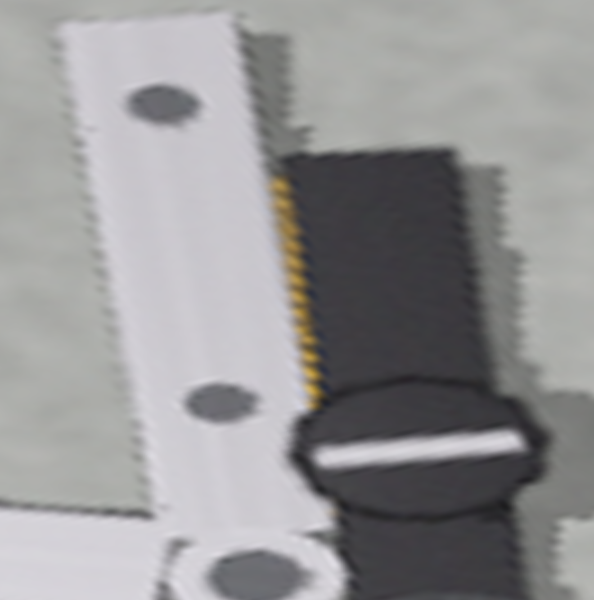

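```bash
cat > fit.py <<'E'
from h import *
def edge(G,p0,p1,name,w=9,sgn=0,n=300,skip=()):
    """fit line to strongest edge near segment p0->p1 (col,row) px in ortho image; returns world direction deg"""
    p0,p1=np.array(p0,float),np.array(p1,float); d=(p1-p0)/np.linalg.norm(p1-p0); nn=np.array([-d[1],d[0]])
    t=np.linspace(.04,.96,n); o=np.arange(-w,w+.01,.5)
    P=p0+(p1-p0)*t[:,None]; X=P[:,None]+nn*o[None,:,None]
    S=cv2.remap(G.astype(np.float32),X[...,0].astype(np.float32),X[...,1].astype(np.float32),cv2.INTER_LINEAR)
    D=np.gradient(S,axis=1); D=abs(D) if sgn==0 else D*sgn
    i=D.argmax(1).clip(1,len(o)-2); r=np.arange(n)
    a,b,c=D[r,i-1],D[r,i],D[r,i+1]; off=o[i]+.5*np.where(abs(a-2*b+c)>1e-6,(a-c)/(2*(a-2*b+c)+1e-9),0)
    L=np.linalg.norm(p1-p0); k=abs(off-np.median(off))<4
    for _ in range(6):
        q=np.polyfit(t[k]*L,off[k],1); e=off-np.polyval(q,t*L); k=abs(e)<max(2*np.std(e[k]),.4)
    dd=d+nn*q[0]; ang=np.degrees(np.arctan2(-dd[0],-dd[1]))  # world: y=-col, x=-row
    print(name,round(float(ang)%180,2),'n',k.sum(),'sd',round(float(np.std(e[k])),2)); return ang
def gray(f,*a):
    f=np.load(f); m=ortho(f['p'],f['T'],*a); return cv2.GaussianBlur(cv2.cvtColor(m,cv2.COLOR_BGR2GRAY),(0,0),1).astype(float)
E
python3 - <<'E'
from fit import *
G=gray('pics/w4.npz',.43,.61,.16,.37,.016,.0003)
edge(G,(505,38),(553,490),'long inner'); edge(G,(548,5),(604,535),'long outer')
edge(G,(553,492),(63,437),'slant inner',w=5); edge(G,(548,538),(55,481),'slant outer')
G=gray('pics/w5.npz',.43,.57,.16,.36,.016,.00028)
cv2.imwrite('pics/o17.png',G)
G=gray('pics/w1.npz',.40,.60,.15,.40,.016,.0005)
edge(G,(364,30),(395,290),'w1 long inner'); edge(G,(392,30),(424,305),'w1 long outer')
edge(G,(390,279),(97,244),'w1 slant inner');edge(G,(390,310),(93,282),'w1 slant outer')
G=gray('pics/w15.npz',.53,.71,-.28,-.10,.0165,.0003)
edge(G,(323,83),(357,410),'leg left')
edge(G,(357,412),(90,377),'arm top'); edge(G,(405,553),(118,515),'blade bot');edge(G,(468,167),(483,320),'stock right')
E
```

```text
long inner 6.12 n 262 sd 0.18
long outer 6.23 n 257 sd 0.21
slant inner 83.39 n 295 sd 0.15
slant outer 83.41 n 269 sd 0.14
w1 long inner 6.86 n 262 sd 0.47
w1 long outer 6.76 n 266 sd 0.44
w1 slant inner 83.33 n 254 sd 0.61
w1 slant outer 84.3 n 234 sd 1.12
leg left 6.36 n 275 sd 0.5
arm top 82.1 n 276 sd 0.24
blade bot 82.04 n 270 sd 0.3
stock right 5.46 n 284 sd 0.45[ WARN:0@0.218] global loadsave.cpp:1063 imwrite_ Unsupported depth image for selected encoder is fallbacked to CV_8U.
```

View pics/o17.png

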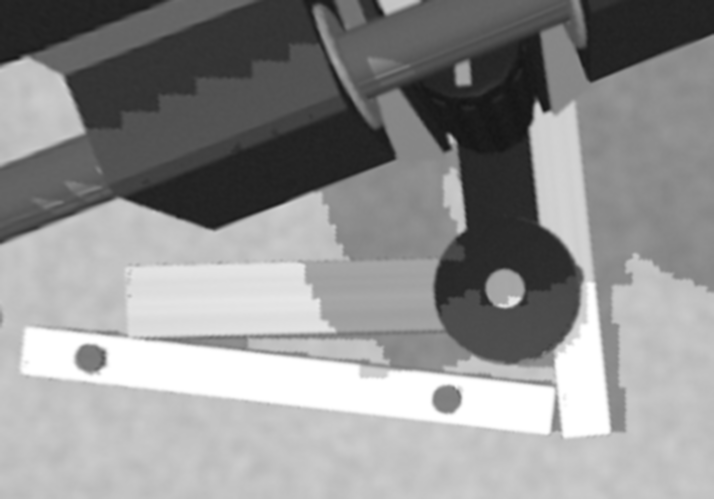

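```bash
python3 -c "
from h import *
T=np.load('pics/w15.npz')['T']
print('jar',wp2w(T,622/1.5,158/1.5,.06),'knob',wp2w(T,369/1.5,173/1.5,.056),'pivot',wp2w(T,304/1.5,154/1.5,.027),'stock end',wp2w(T,444/1.5,193/1.5,.018),'hinge',wp2w(T,345.5/1.5,138/1.5,.017),'jar edge',wp2w(T,597/1.5,158/1.5,.06))
inc([.6014,-.2345,.10],21.8)
"
```

```text
jar [ 0.76496316 -0.14930263  0.06      ] knob [ 0.60212864 -0.2361593   0.056     ] pivot [ 0.55154336 -0.24068514  0.027     ] stock end [ 0.65983779 -0.2291912   0.018     ] hinge [ 0.57499121 -0.2184626   0.017     ] jar edge [ 0.74580753 -0.1592612   0.06      ]
inc [0.336, -0.025, -0.24] [0.0014, -0.0001, -0.0004]
```

Emit:
step_arm(
  increments=[
    [[0, -0.02, -0.15], [0, 0, 0]],
    [[0.1, -0.025, -0.24], [0, 0, 0]],
    [[0.25, -0.025, -0.24], [0, 0, 0]],
    [[0.336, -0.025, -0.24], [0, 0, 0]],
    [[0.336, -0.025, -0.24], [0, 0, 0]],
    [[0.336, -0.025, -0.24], [0, 0, 0]],
  ],
)

```text
t: 19.05
eef_pos: [0.6023, -0.2342, 0.1022]
tcp_rot: [[0.003, 0.927, 0.374], [-0.0, 0.374, -0.927], [-1.0, 0.002, 0.001]]
wrist_force: [-0.1, 0.1, 0.7]
width: 0.499
```

```bash
python3 -c "
from h import *
st();inc([.6016,-.235,.0283],21.8)
"
```

```text
t 19.05 p [ 0.6023 -0.2342  0.1022] yaw 21.96 xax [ 0.003 -0.    -1.   ] F [-0.1  0.1  0.7] T [-0.02 -0.11 -0.03] w 0.499 j [ 0.78  0.69 -0.64  1.65  0.48  0.96  0.35]
inc [0.246, -0.004, 0.001] [0.0018, 0.0009, -0.0015]
```

Emit:
step_arm(
  increments=[
    [[0.08, -0.004, 0.001], [0, 0, 0]],
    [[0.16, -0.004, 0.001], [0, 0, 0]],
    [[0.22, -0.004, 0.001], [0.001, 0.001, -0.001]],
    [[0.246, -0.004, 0.001], [0.001, 0.001, -0.001]],
    [[0.246, -0.004, 0.001], [0.001, 0.001, -0.001]],
  ],
)

```text
t: 19.55
eef_pos: [0.6015, -0.2349, 0.0284]
tcp_rot: [[0.0, 0.928, 0.372], [0.001, 0.372, -0.928], [-1.0, 0.001, -0.0]]
wrist_force: [-1.4, 1.6, -0.2]
width: 0.499
```

Emit:
step_arm(
  increments=[
    [[0, 0, 0], [0, 0, 0]],
    [[0, 0, 0], [0, 0, 0]],
    [[0, 0, 0], [0, 0, 0]],
    [[0, 0, 0], [0, 0, 0]],
  ],
  hand=0,
  force=45,
)

```text
t: 19.95
eef_pos: [0.6009, -0.2358, 0.0294]
tcp_rot: [[-0.001, 0.928, 0.372], [-0.001, 0.372, -0.928], [-1.0, -0.001, 0.0]]
wrist_force: [-3.1, -0.9, 6.1]
width: 0.275
```

```bash
python3 -c "
from h import *
rel(np.array([.601,-.2348]));
"
```

```text
t 19.95 p [ 0.6009 -0.2358  0.0294] yaw 21.83 xax [-0.001 -0.001 -1.   ] F [-3.1 -0.9  6.1] T [-0.17  0.66  0.03] w 0.275 j [ 0.75  0.78 -0.59  1.68  0.54  0.86  0.3 ]
rel u,n mm [-0.19 -0.98] F u,n [-3.2 -0.6]
u step per 10mm [-0.      0.0321  0.0091] n [-0.      0.0091 -0.0321]
```

Emit:
step_arm(
  increments=[
    [[0, -0.015, 0.006], [0, 0, 0]],
    [[0, -0.031, 0.012], [0, 0, 0]],
    [[-0.05, -0.031, 0.012], [0, 0, 0]],
    [[-0.135, -0.031, 0.012], [0, 0, 0]],
    [[-0.135, 0.04, -0.02], [0, 0, 0]],
    [[-0.135, 0.15, -0.07], [0, 0, 0]],
    [[-0.135, 0.251, -0.112], [0, 0, 0]],
    [[-0.135, 0.251, -0.112], [0, 0, 0]],
    [[-0.135, 0.251, -0.112], [0, 0, 0]],
  ],
)

```text
t: 20.85
eef_pos: [0.6589, -0.1747, 0.0704]
tcp_rot: [[-0.0, 0.927, 0.374], [-0.0, 0.374, -0.927], [-1.0, -0.0, -0.0]]
wrist_force: [-0.9, -0.8, -4.2]
width: 0.275
```

```bash
python3 -c "
from h import *
st();inc([.6583,-.1767,.029],21.8)
s=observe();p,d=grab_frame('wrist');np.savez('pics/w16.npz',p=p,T=wpose(s));cv2.imwrite('pics/w16.png',cv2.resize(cv2.cvtColor(p,cv2.COLOR_RGB2BGR),None,fx=1.5,fy=1.5))
"
```

```text
t 20.85 p [ 0.6589 -0.1747  0.0704] yaw 21.99 xax [-0. -0. -1.] F [-0.9 -0.8 -4.2] T [-0.08 -0.07  0.04] w 0.275 j [ 0.63  0.78 -0.61  1.57  0.51  0.97  0.24]
inc [0.138, -0.004, 0.005] [0.0021, -0.0001, 0.0003]
```

View pics/w16.png

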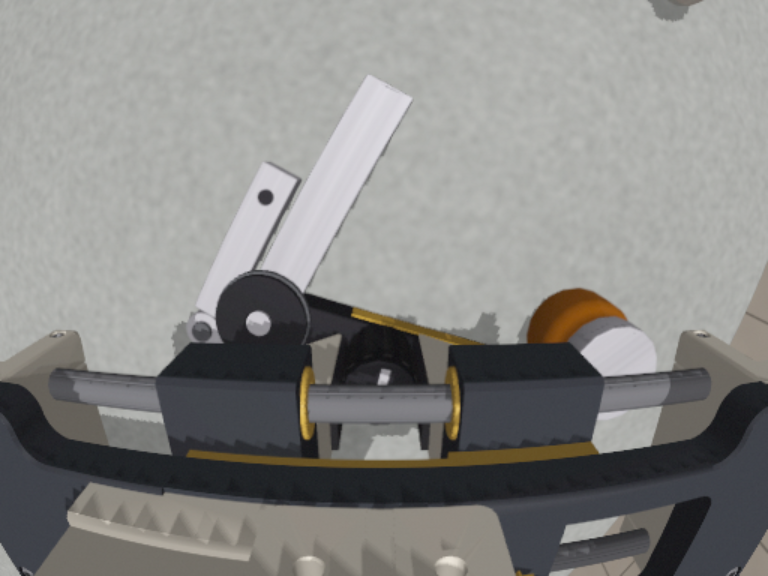

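Emit:
step_arm(
  increments=[
    [[0.05, -0.004, 0.005], [0, 0, 0]],
    [[0.1, -0.004, 0.005], [0, 0, 0]],
    [[0.13, -0.004, 0.005], [0, 0, 0]],
    [[0.136, -0.004, 0.005], [0, 0, 0]],
  ],
)

```text
t: 21.3
eef_pos: [0.6557, -0.1801, 0.0289]
tcp_rot: [[-0.005, 0.929, 0.371], [-0.003, 0.371, -0.929], [-1.0, -0.006, 0.001]]
wrist_force: [-8.5, -1.4, 16.0]
width: 0.275
```

```bash
python3 -c "
from h import *
rel(np.array([.6583,-.1767]));
"
```

```text
t 21.3 p [ 0.6557 -0.1801  0.0289] yaw 21.78 xax [-0.005 -0.003 -1.   ] F [-8.5 -1.4 16. ] T [-0.23  1.69  0.01] w 0.275 j [ 0.62  0.83 -0.59  1.58  0.55  0.91  0.22]
rel u,n mm [-2.94 -3.11] F u,n [-8.6 -0.5]
u step per 10mm [-0.0002  0.0321  0.0091] n [-0.0001  0.0091 -0.0321]
```

Emit:
step_arm(
  increments=[
    [[-0.007, 0, 0], [0, 0.003, -0.002]],
    [[-0.007, 0, 0], [0, 0.003, -0.002]],
  ],
)

```text
t: 21.5
eef_pos: [0.6551, -0.1808, 0.0301]
tcp_rot: [[-0.011, 0.929, 0.37], [0.001, 0.37, -0.929], [-1.0, -0.01, -0.005]]
wrist_force: [-0.0, 0.6, -2.8]
width: 0.272
```

```bash
python3 -c "
from h import *
rel(np.array([.6583,-.1767]));
s=observe();p,d=grab_frame('wrist');np.savez('pics/w17.npz',p=p,T=wpose(s));cv2.imwrite('pics/w17.png',cv2.resize(cv2.cvtColor(p,cv2.COLOR_RGB2BGR),None,fx=1.5,fy=1.5))
"
```

```text
t 21.5 p [ 0.6551 -0.1808  0.0301] yaw 21.72 xax [-0.011  0.001 -1.   ] F [-0.   0.6 -2.8] T [-0.03 -0.21  0.01] w 0.272 j [ 0.62  0.83 -0.59  1.57  0.54  0.92  0.22]
rel u,n mm [-3.59 -3.78] F u,n [0.  0.6]
u step per 10mm [-0.0004  0.0321  0.009 ] n [ 0.0001  0.009  -0.0321]
```

View pics/w17.png

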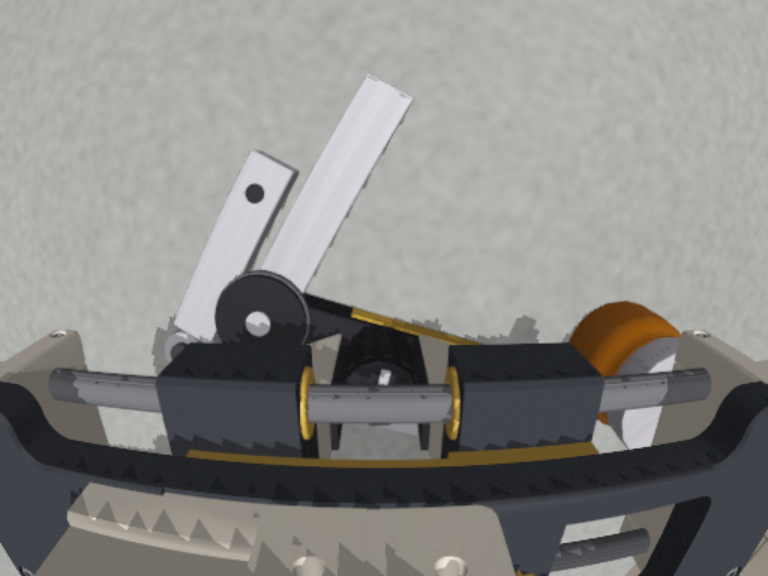

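Emit:
step_arm(
  increments=[
    [[0, -0.01, -0.003], [0, 0.003, 0.004]],
    [[0, -0.02, -0.006], [0, 0.004, 0.006]],
    [[0, -0.03, -0.008], [0, 0.004, 0.006]],
    [[0, -0.039, -0.011], [0, 0.004, 0.006]],
    [[0, -0.039, -0.011], [0, 0.004, 0.006]],
  ],
)

```text
t: 22.05
eef_pos: [0.6428, -0.1816, 0.0303]
tcp_rot: [[-0.004, 0.929, 0.37], [0.01, 0.37, -0.929], [-1.0, -0.0, -0.011]]
wrist_force: [0.4, 0.9, -3.7]
width: 0.274
```

```bash
python3 -c "
from h import *
rel(np.array([.6583,-.1767]));
s=observe();p,d=grab_frame('wrist');np.savez('pics/w18.npz',p=p,T=wpose(s));cv2.imwrite('pics/w18.png',cv2.resize(cv2.cvtColor(p,cv2.COLOR_RGB2BGR),None,fx=1.5,fy=1.5))
"
```

```text
t 22.05 p [ 0.6428 -0.1816  0.0303] yaw 21.74 xax [-0.004  0.01  -1.   ] F [ 0.4  0.9 -3.7] T [ 0.13 -0.4  -0.02] w 0.274 j [ 0.64  0.81 -0.6   1.61  0.54  0.89  0.23]
rel u,n mm [-15.94  -3.28] F u,n [0.5 0.9]
u step per 10mm [-0.0001  0.0321  0.009 ] n [ 0.0004  0.009  -0.0321]
```

View pics/w18.png

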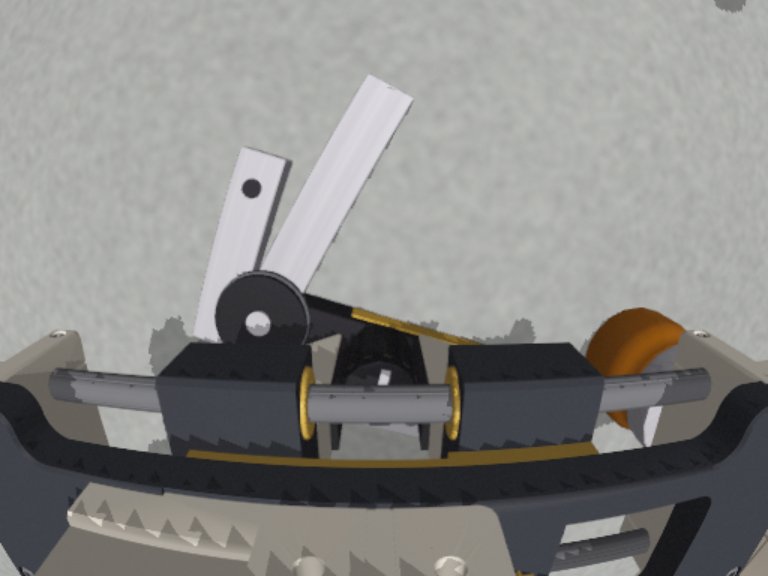

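```bash
python3 -c "
from h import *
inc([.5565,-.2480,.073],23.2)
"
```

```text
inc [-0.143, -0.349, 0.097] [-0.0162, -0.007, 0.0002]
```

Emit:
step_arm(
  increments=[
    [[0, 0.015, 0.002], [0, 0, 0]],
    [[-0.05, 0.02, 0.003], [0, -0.003, 0]],
    [[-0.143, 0.02, 0.003], [0, -0.007, 0]],
    [[-0.143, -0.06, 0.03], [0, -0.007, 0]],
    [[-0.143, -0.17, 0.06], [-0.008, -0.007, 0]],
    [[-0.143, -0.28, 0.08], [-0.016, -0.007, 0]],
    [[-0.143, -0.349, 0.097], [-0.016, -0.007, 0]],
    [[-0.143, -0.349, 0.097], [-0.016, -0.007, 0]],
    [[-0.143, -0.349, 0.097], [-0.016, -0.007, 0]],
  ],
)

```text
t: 23.0
eef_pos: [0.5569, -0.2487, 0.074]
tcp_rot: [[0.001, 0.92, 0.392], [-0.001, 0.392, -0.92], [-1.0, 0.0, 0.001]]
wrist_force: [0.7, 0.9, -3.5]
width: 0.273
```

```bash
cat >fit2.py <<'E'
from fit import *
E
python3 -c "
from h import *
rel(np.array([.601,-.2350]));inc([.5565,-.2475,.0305],23.2)
s=observe();p,d=grab_frame('wrist');np.savez('pics/w19.npz',p=p,T=wpose(s));cv2.imwrite('pics/w19.png',cv2.resize(cv2.cvtColor(p,cv2.COLOR_RGB2BGR),None,fx=1.5,fy=1.5))
ortho(p,wpose(s),.47,.65,-.29,-.09,.016,.0003,'pics/o19.png')
"
```

```text
t 23.0 p [ 0.5569 -0.2487  0.074 ] yaw 23.11 xax [ 0.001 -0.001 -1.   ] F [ 0.7  0.9 -3.5] T [ 0.03 -0.21 -0.  ] w 0.273 j [ 0.84  0.67 -0.64  1.76  0.5   0.88  0.38]
rel u,n mm [-45.3   -8.99] F u,n [0.8 0.8]
u step per 10mm [0.     0.0319 0.0098] n [-0.      0.0098 -0.0319]
inc [0.145, 0.0, -0.004] [-0.001, 0.0008, -0.0003]
```

View pics/o19.png

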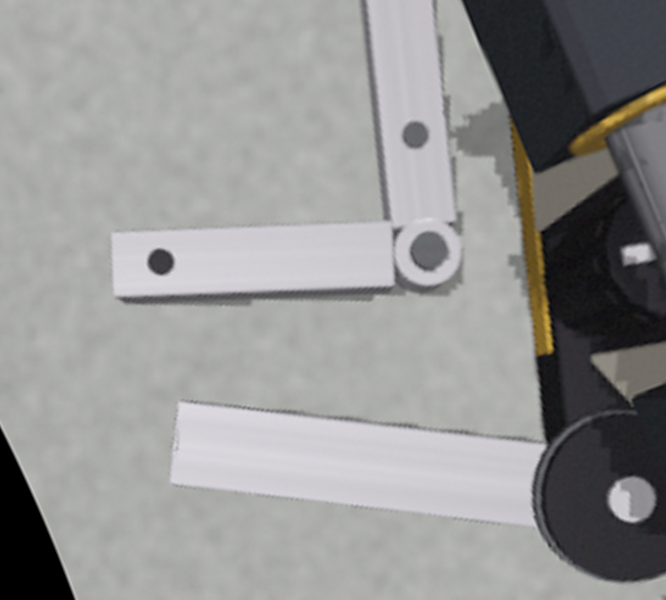

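Emit:
step_arm(
  increments=[
    [[0.06, 0, -0.004], [0, 0, 0]],
    [[0.11, 0, -0.004], [0, 0, 0]],
    [[0.14, 0, -0.004], [0, 0, 0]],
    [[0.143, 0, -0.006], [0, 0, 0]],
    [[0.143, 0, -0.008], [0, 0, 0]],
  ],
)

```text
t: 23.55
eef_pos: [0.5566, -0.2447, 0.03]
tcp_rot: [[0.0, 0.919, 0.394], [0.001, 0.394, -0.919], [-1.0, 0.001, -0.001]]
wrist_force: [0.0, -0.0, -4.1]
width: 0.273
```

```bash
python3 -c "
from h import *
rel(np.array([.601,-.2350]))
"
```

```text
t 23.55 p [ 0.5566 -0.2447  0.03  ] yaw 23.23 xax [ 0.     0.001 -1.   ] F [ 0.  -0.  -4.1] T [-0.   -0.22 -0.03] w 0.273 j [ 0.81  0.73 -0.6   1.78  0.55  0.81  0.35]
rel u,n mm [-45.21  -4.96] F u,n [ 0. -0.]
u step per 10mm [0.     0.0318 0.0099] n [ 0.      0.0099 -0.0318]
```

Emit:
step_arm(
  increments=[
    [[0.001, 0.018, -0.0015], [0, 0, 0]],
    [[0.001, 0.034, 0.0035], [0, 0, 0]],
    [[0.001, 0.05, 0.0085], [0, 0, 0]],
    [[0.001, 0.066, 0.0135], [0, 0, 0]],
    [[0.001, 0.082, 0.0185], [0, 0, 0]],
    [[0.001, 0.098, 0.0235], [0, 0, 0]],
    [[0.001, 0.113, 0.028], [0, 0, 0]],
    [[0.001, 0.126, 0.032], [0, 0, 0]],
    [[0.001, 0.126, 0.032], [0, 0, 0]],
  ],
)

```text
t: 24.45
eef_pos: [0.5958, -0.2383, 0.0297]
tcp_rot: [[0.001, 0.919, 0.395], [0.001, 0.395, -0.919], [-1.0, 0.001, -0.001]]
wrist_force: [0.7, 1.2, -4.0]
width: 0.275
```

```bash
python3 -c "
from h import *
rel(np.array([.601,-.2350]));inc(None,23.2)
"
```

```text
t 24.45 p [ 0.5958 -0.2383  0.0297] yaw 23.25 xax [ 0.001  0.001 -1.   ] F [ 0.7  1.2 -4. ] T [-0.03 -0.19  0.02] w 0.275 j [ 0.76  0.77 -0.6   1.69  0.55  0.85  0.33]
rel u,n mm [-5.56 -2.74] F u,n [0.8 1.1]
u step per 10mm [0.     0.0318 0.0099] n [ 0.      0.0099 -0.0318]
inc [0.0, 0.0, 0.0] [0.0006, -0.0003, -0.0008]
```

Emit:
step_arm(
  increments=[
    [[0.001, 0.002, -0.006], [0, 0, 0]],
    [[0.001, 0.0035, -0.012], [0, 0, 0]],
    [[0.001, 0.005, -0.016], [0, 0, 0]],
    [[0.001, 0.005, -0.016], [0, 0, 0]],
  ],
)

```text
t: 24.85
eef_pos: [0.5954, -0.2356, 0.0297]
tcp_rot: [[0.002, 0.919, 0.393], [-0.002, 0.393, -0.919], [-1.0, 0.001, 0.002]]
wrist_force: [0.8, -4.8, -4.9]
width: 0.273
```

```bash
python3 -c "
from h import *
rel(np.array([.601,-.2350]));inc(None,23.2)
s=observe();p,d=grab_frame('wrist');np.savez('pics/w20.npz',p=p,T=wpose(s))
m=ortho(p,wpose(s),.53,.65,-.27,-.12,.0165,.0002,'pics/o20.png')
"
```

```text
t 24.85 p [ 0.5954 -0.2356  0.0297] yaw 23.17 xax [ 0.002 -0.002 -1.   ] F [ 0.8 -4.8 -4.9] T [-1.16 -0.42 -0.01] w 0.273 j [ 0.76  0.77 -0.6   1.7   0.55  0.85  0.32]
rel u,n mm [-5.63 -0.05] F u,n [ 0.3 -4.9]
u step per 10mm [0.0001 0.0318 0.0098] n [-0.0001  0.0098 -0.0318]
inc [0.0, 0.0, 0.0] [-0.0003, 0.0015, -0.0006]
```

View pics/o20.png

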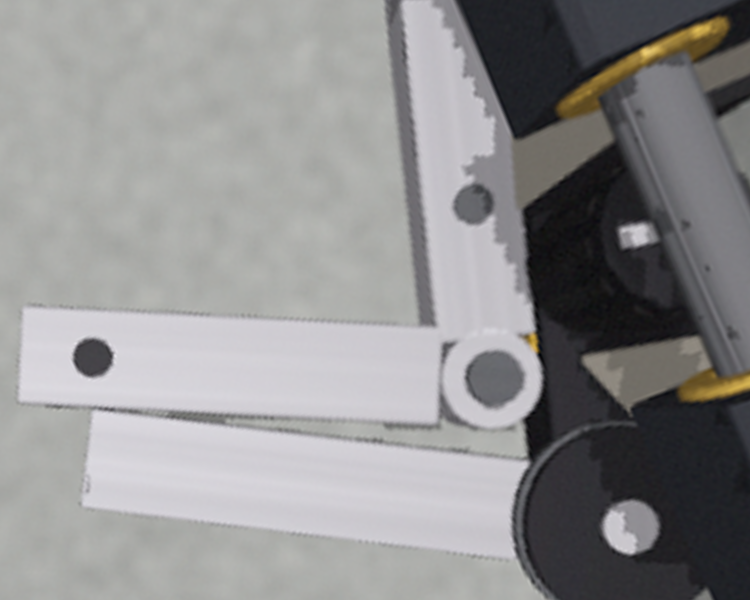

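```bash
python3 - <<'E'
from fit import *
G=gray('pics/w20.npz',.53,.65,-.27,-.12,.0165,.0002)
edge(G,(512,558),(82,506),'blade bot'); edge(G,(525,459),(95,411),'blade top');edge(G,(407,20),(436,325),'leg left')
G=gray('pics/w19.npz',.47,.65,-.29,-.09,.016,.0003)
edge(G,(530,525),(172,484),'blade bot'); edge(G,(535,441),(180,402),'blade top');edge(G,(366,5),(391,215),'leg left');edge(G,(434,5),(454,215),'leg right')
G=gray('pics/w13.npz',.53,.65,-.27,-.12,.0165,.0002)
edge(G,(505,532),(80,471),'w13 blade bot');edge(G,(435,318),(32,266),'w13 arm top');edge(G,(402,20),(435,320),'leg left')
E
```

```text
blade bot 83.09 n 262 sd 0.25
blade top 83.1 n 250 sd 0.25
leg left 6.15 n 274 sd 0.36
blade bot 83.27 n 272 sd 0.18
blade top 83.37 n 276 sd 0.24
leg left 6.38 n 268 sd 0.19
leg right 6.22 n 257 sd 0.47
w13 blade bot 81.95 n 269 sd 0.27
w13 arm top 82.03 n 259 sd 0.22
leg left 6.17 n 265 sd 0.35
```

Emit:
step_arm(
  increments=[
    [[0.002, 0.008, -0.004], [0, 0, 0]],
    [[0.003, 0.014, -0.0025], [-0.003, 0, 0]],
    [[0.003, 0.02, -0.001], [-0.005, 0, 0]],
    [[0.003, 0.024, 0.0005], [-0.005, 0, 0]],
    [[0.003, 0.028, 0.0016], [-0.005, 0, 0]],
    [[0.003, 0.028, 0.0016], [-0.005, 0, 0]],
  ],
)

```text
t: 25.5
eef_pos: [0.6012, -0.2352, 0.0291]
tcp_rot: [[-0.002, 0.917, 0.399], [-0.005, 0.399, -0.917], [-1.0, -0.004, 0.003]]
wrist_force: [-5.0, -5.4, 2.9]
width: 0.275
```

```bash
python3 -c "
from h import *
rel(np.array([.601,-.2350]));inc(None,23.6)
s=observe();p,d=grab_frame('wrist');np.savez('pics/w21.npz',p=p,T=wpose(s))
m=ortho(p,wpose(s),.53,.65,-.27,-.12,.0165,.0002,'pics/o21.png')
"
```

```text
t 25.5 p [ 0.6012 -0.2352  0.0291] yaw 23.49 xax [-0.002 -0.005 -1.   ] F [-5.  -5.4  2.9] T [-1.16  1.06 -0.08] w 0.275 j [ 0.75  0.78 -0.59  1.68  0.55  0.86  0.32]
rel u,n mm [ 0.19 -0.27] F u,n [-5.6 -4.8]
u step per 10mm [-0.0001  0.0318  0.01  ] n [-0.0001  0.01   -0.0318]
inc [0.0, 0.0, 0.0] [-0.0012, 0.0022, 0.0024]
```

View pics/o21.png

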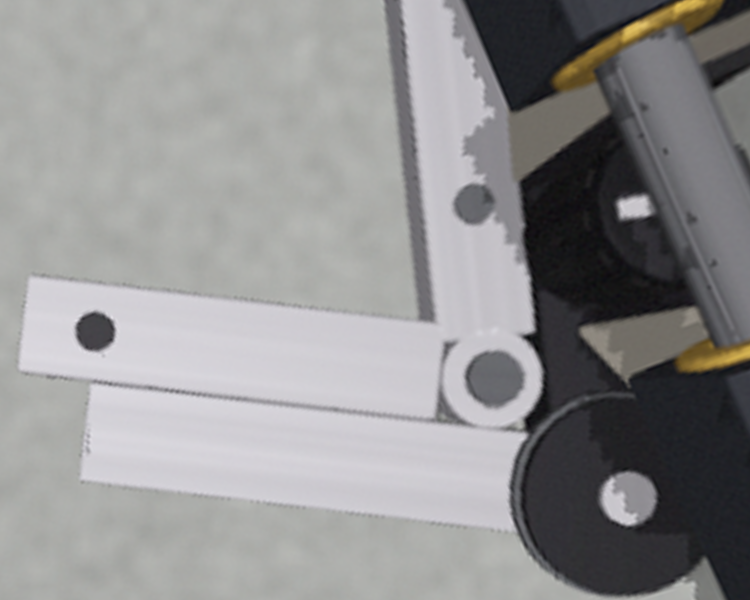

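```bash
python3 - <<'E'
from fit import *
G=gray('pics/w21.npz',.53,.65,-.27,-.12,.0165,.0002)
edge(G,(508,530),(82,480),'blade bot');edge(G,(435,322),(32,275),'arm top');edge(G,(403,20),(435,320),'leg left')
E
```

```text
blade bot 83.33 n 278 sd 0.25
arm top 83.28 n 258 sd 0.2
leg left 6.17 n 254 sd 0.3
```

Emit:
step_arm(
  increments=[
    [[0, 0.0035, -0.0025], [-0.001, 0, 0]],
    [[0, 0.003, -0.002], [-0.001, 0, 0]],
    [[0, 0.002, -0.001], [-0.001, 0, 0]],
  ],
)

```text
t: 25.85
eef_pos: [0.6012, -0.2352, 0.0292]
tcp_rot: [[-0.003, 0.917, 0.4], [-0.005, 0.4, -0.917], [-1.0, -0.005, 0.004]]
wrist_force: [-2.2, -3.7, 0.4]
width: 0.273
```

Emit:
step_arm(
  increments=[
    [[0, 0.001, -0.001], [0, 0, 0]],
    [[0, 0, 0], [0, 0, 0]],
    [[0, 0, 0], [0, 0, 0]],
    [[0, 0, 0], [0, 0, 0]],
  ],
  hand=0.5,
)

```text
t: 26.25
eef_pos: [0.6019, -0.2342, 0.0294]
tcp_rot: [[-0.002, 0.916, 0.401], [-0.004, 0.401, -0.916], [-1.0, -0.003, 0.003]]
wrist_force: [-0.1, 0.1, -0.8]
width: 0.491
```

Emit:
step_arm(
  increments=[
    [[-0.03, 0, 0], [0, 0, 0]],
    [[-0.1, 0, 0], [0, 0, 0]],
    [[-0.2, 0, 0], [0, 0, 0]],
    [[-0.33, 0, 0], [0, 0, 0]],
    [[-0.4, 0.01, 0.1], [0, 0, 0]],
    [[-0.48, 0.02, 0.22], [0, 0, 0]],
    [[-0.48, 0.03, 0.24], [0, 0, 0]],
    [[-0.48, 0.03, 0.24], [0, 0, 0]],
  ],
)

```text
t: 27.05
eef_pos: [0.6401, -0.2972, 0.1747]
tcp_rot: [[0.0, 0.917, 0.399], [-0.005, 0.399, -0.917], [-1.0, -0.002, 0.005]]
wrist_force: [-0.2, 0.2, 0.2]
width: 0.5
```

```bash
python3 -c "
from h import *
st()
s=observe();p,d=grab_frame('wrist');np.savez('pics/w22.npz',p=p,T=wpose(s))
m=ortho(p,wpose(s),.53,.71,-.28,-.10,.0172,.0003,'pics/o22.png')
"
```

```text
t 27.05 p [ 0.6401 -0.2972  0.1747] yaw 23.49 xax [ 0.    -0.005 -1.   ] F [-0.2  0.2  0.2] T [-0.   -0.12  0.02] w 0.5 j [ 0.81  0.7  -0.66  1.44  0.45  1.16  0.49]
```

View pics/o22.png

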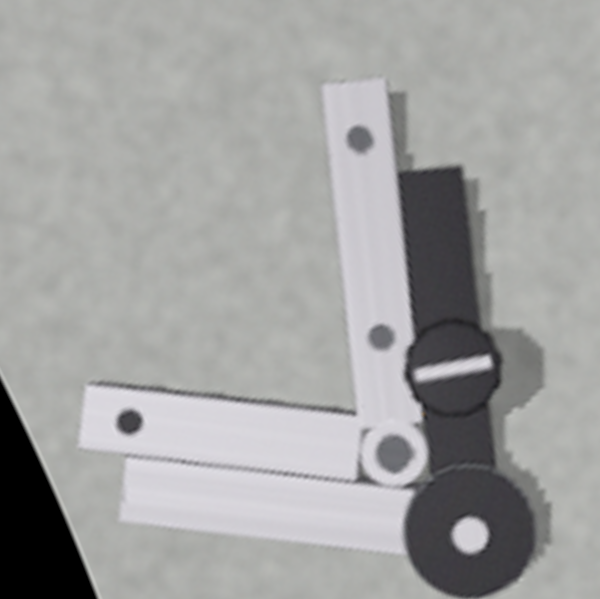

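```bash
python3 - <<'E'
from fit import *
G=gray('pics/w22.npz',.53,.71,-.28,-.10,.0172,.0003)
edge(G,(403,552),(120,521),'blade bot');edge(G,(357,411),(90,384),'arm top');edge(G,(355,478),(130,453),'seam');edge(G,(324,86),(357,410),'leg left');edge(G,(387,82),(400,170),'leg right free',w=5)
edge(G,(462,168),(477,320),'stock right');edge(G,(402,175),(411,300),'seam leg',w=6)
f=np.load('pics/w22.npz')
m=ortho(f['p'],f['T'],.53,.69,-.26,-.12,.0172,.0002,'pics/o23.png')
E
```

```text
blade bot 83.38 n 259 sd 0.25
arm top 83.36 n 278 sd 0.19
seam 83.33 n 247 sd 0.22
leg left 6.2 n 273 sd 0.37
leg right free 6.26 n 239 sd 0.26
stock right 6.53 n 245 sd 0.27
seam leg 5.93 n 282 sd 0.17
```

View pics/o23.png

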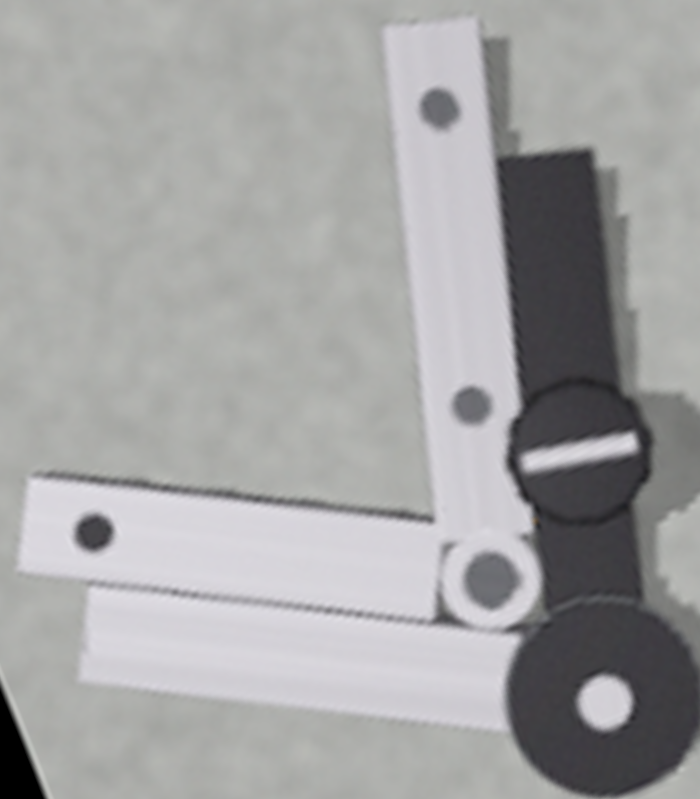

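```bash
python3 -c "
from cell import bot,observe
print(bot.hand_in()); print(observe()['t'])"
```

```text
the job is handed in; nothing more can be done
None
the job is handed in; nothing more can be done
```

The swing arm is at the copied angle, and the job was handed in after about 27 s. The bevel lies flat and locked around the bracket, and the robot touches nothing.

- **Copying:** I pressed the bevel into the corner of the white rails with about 7–8 N along each rail. Still pressing, I turned the knob about 90° clockwise, to its end stop.
- **First seating failed its check:** at the larger bracket the stock stood about 1° off the leg, which left the arm about 1.4° too closed. I picked the bevel up again, pushed the arm open with the bevel alone, and seated it again with the stock turned to match the leg.
- **Forces:** pushes against the rails and bracket stayed around 10 N or less. One lowering, while I was reopening the arm, briefly pressed the bevel onto the table with about 16–18 N.
- **Last checks in the camera:**

| What | Angle or result |
|---|---|
| Rails (reference) | about 77.2° |
| Arm to leg | about 77.1° |
| Stock against leg | parallel within about 0.3°, no visible gap |
| Blade against arm | parallel, with an even seam |
| Knob turn from the stock | about 84° (about 1.47 rad), so locked |

Angles read from the pictures vary by about 0.3°. The bottle, jar, case, pink rail and smaller bracket were not touched.

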